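# Pack the brownies into the canister and lock its lid

### The job

Pack the brownies away: raise the press's red lever fully, lift the lid off the canister by its knob and set it down knob-up on the green mat, then put every chocolate brownie bar from the cutting board into the canister, leaving the crumble bars on the board. When all are in, put the lid back so that it sits flat and fully home, and swing the lever fully down again so that its foot holds the lid; do not knock over the jar or the mug.

Things in the scene. Friction and masses are not known exactly. Their poses are not given: they have to be found in the camera images.
- press: Grey lid press, fixed: base plate 265 x 150 x 10 mm carrying a fixed round blue canister, outer diameter 176 mm, wall 4 mm, rim 80 mm and inner floor 14 mm above the counter. Origin on the counter under the canister's axis. x points from the canister to the grey column (30 x 44 mm, centred 145 mm along x, on the side away from the robot) that carries the lever.
- canister_floor (a point): Centre of the canister's inner floor (inner diameter 168 mm); axes as the press.
- canister_rim (a point): Centre of the canister's mouth at rim height; axes as the press.
- lever (a joint): Angle of the hold-down lever, 0 to 1.2 rad, hinged about the press's y axis; stays where left (about 3 N at the grip). 0: down, black foot (62 mm before the pivot) 3 mm above the lid's edge, red handle leaning 0.6 rad from vertical over the canister; 1.2: fully raised, foot clear of the lid, handle leaning 0.6 rad the other way (to +x).
- lever_grip (a point): Grip point on the red round handle (19 mm thick, red part from 40 to 92 mm from the pivot), on its axis 74 mm from the pivot.
- lever_pivot (a point): The lever's pivot, 138 mm along the press's x and 101 mm above the counter; turns with the lever.
- lid: Loose round blue lid, 300 g: disc 184 mm across, 5 mm thick, under it a plug 158 mm across, 8 mm deep, that drops into the canister (seated, the origin is 8 mm below the canister's rim). Black knob, 32 mm diameter, from 30 to 52 mm above the origin, on a 16 mm stem. Origin at the centre of the plug's underside, z up through the knob. Starts on the canister.
- mat: Round flat green mat, 210 mm across, 3 mm thick, fixed to the counter; origin at its underside's centre.
- board: White cutting board 300 x 200 x 12 mm (x, y, z), fixed; origin at its underside's centre.
- brownie0: Dark brown chocolate brownie bar, 52 x 26 x 26 mm (along its own x, y, z), origin at the centre of its underside; long axis is x. Starts lying on the cutting board; may be absent. 45 g.
- brownie1: Dark brown chocolate brownie bar, 52 x 26 x 26 mm (along its own x, y, z), origin at the centre of its underside; long axis is x. Starts lying on the cutting board; may be absent. 45 g.
- brownie2: Dark brown chocolate brownie bar, 52 x 26 x 26 mm (along its own x, y, z), origin at the centre of its underside; long axis is x. Starts lying on the cutting board; may be absent. 45 g.
- brownie3: Dark brown chocolate brownie bar, 52 x 26 x 26 mm (along its own x, y, z), origin at the centre of its underside; long axis is x. Starts lying on the cutting board; may be absent. 45 g.
- brownie4: Dark brown chocolate brownie bar, 52 x 26 x 26 mm (along its own x, y, z), origin at the centre of its underside; long axis is x. Starts lying on the cutting board; may be absent. 45 g.
- crumble0: Cream-coloured crumble cake bar with yellow top, 52 x 26 x 26 mm (along its own x, y, z), origin at the centre of its underside; long axis is x. Starts lying on the cutting board among the brownies. Not to be packed.
- crumble1: Cream-coloured crumble cake bar with yellow top, 52 x 26 x 26 mm (along its own x, y, z), origin at the centre of its underside; long axis is x. Starts lying on the cutting board among the brownies. Not to be packed.
- crumble2: Cream-coloured crumble cake bar with yellow top, 52 x 26 x 26 mm (along its own x, y, z), origin at the centre of its underside; long axis is x. Starts lying on the cutting board among the brownies. Not to be packed.
- jar: Amber glass jar with yellow cap, 60 mm across, 95 mm high, standing beyond the work area; bystander. Origin under its centre.
- mug: White mug, 76 mm across, 85 mm high, standing beyond the board; bystander. Origin under its centre.
Things that resemble listed ones, but are neither listed nor needed, are in the scene too. Leave any blue or turquoise look-alike of the brownie3 alone.

How it is judged:
On the way, in this order (a step that is already met when the one before it is completed fails the run):
1. the lever is raised (above 1.0 rad) (value of joint lever above 1 rad), for 0.2 s.
2. the lid lies knob-up on the mat, within 70 mm of its centre, released and at rest (horizontal distance between lid and mat below 0.07 m and height (world z) of lid below 0.012 m and angle between lid's own z axis and vertical below 0.15 rad and contact force between the fingers and lid below 0.1 N and linear speed of lid below 0.02 m/s), for 0.3 s.
3. every brownie lies in the canister, below the rim (horizontal distance between each of brownie0, brownie1, brownie2, brownie3, brownie4 and canister_floor below 0.084 m and z of brownie0 in the frame of canister_floor between -0.01 and 0.055 m and z of brownie1 in the frame of canister_floor between -0.01 and 0.055 m and z of brownie2 in the frame of canister_floor between -0.01 and 0.055 m and z of brownie3 in the frame of canister_floor between -0.01 and 0.055 m and z of brownie4 in the frame of canister_floor between -0.01 and 0.055 m), for 0.3 s.
4. the lid is seated on the canister again, flat and released (horizontal distance between lid and canister_rim below 0.01 m and z of lid in the frame of canister_rim below -0.004 m and angle between lid's own z axis and vertical below 0.06 rad and contact force between the fingers and lid below 0.1 N and linear speed of lid below 0.02 m/s), for 0.3 s.
5. the lever is down again (below 0.12 rad) (value of joint lever below 0.12 rad), for 0.2 s.
At the end, for the whole second after the job is handed in: All brownies in the canister (within 84 mm of its axis, at most 55 mm above its floor); lid seated (within 10 mm of the axis, plug 4 mm or more below the rim, tilt under 0.06 rad), released, at rest; lever below 0.12 rad; crumble bars still on the board (all of step 3 and all of step 4 and x of crumble0 in the frame of board between -0.15 and 0.15 m and y of crumble0 in the frame of board between -0.1 and 0.1 m and height (world z) of each of crumble0, crumble1, crumble2 below 0.045 m and x of crumble1 in the frame of board between -0.15 and 0.15 m and y of crumble1 in the frame of board between -0.1 and 0.1 m and x of crumble2 in the frame of board between -0.15 and 0.15 m and y of crumble2 in the frame of board between -0.1 and 0.1 m and value of joint lever below 0.12 rad); the robot touches nothing.
It fails at once if the jar or the mug is knocked over (angle between any of jar, mug's own z axis and vertical above 0.5 rad).
It fails at once if a crumble bar is put in the canister ((horizontal distance between crumble0 and canister_floor below 0.084 m and z of crumble0 in the frame of canister_floor between -0.01 and 0.055 m) or (horizontal distance between crumble1 and canister_floor below 0.084 m and z of crumble1 in the frame of canister_floor between -0.01 and 0.055 m) or (horizontal distance between crumble2 and canister_floor below 0.084 m and z of crumble2 in the frame of canister_floor between -0.01 and 0.055 m)).
Of brownie0, brownie1, brownie2, brownie3, brownie4 only 3 to 5 are there at a start; the rules pass over those that are not, and their reading is None.
At some moment in a run one of brownie0, brownie1, brownie2, brownie3, brownie4, lid may be knocked a few centimetres aside while the robot is not near it.
It also fails if it takes over 210 s, if anything falls off the work surface, if the arm or the gripper's body presses on something with over 40 N, if the wrist force passes 120 N, or if a joint passes its speed limit or range.

### The arm

A 6-joint arm with a two-finger parallel gripper is mounted at the origin on the work surface. World frame = base frame: x ahead of the robot, y to its left, z up, the work surface at z = 0. Lengths are in m, angles in rad, forces in N, time in s.
With the tool pointing down it reaches from about 0.425 to 0.95 m from the base axis. Payload 3.5 kg.
Tool frame: the origin (TCP) lies at the very end of the fingers, on their centre line; the grasp point (between the pads) lies 19 mm behind it (ctrl.pinch_z is the distance from the TCP to the grasp point, in m); z points along the fingers, y is the line along which they close (so a half turn about z gives the same grasp; the last joint's range is limited). The gripper opens to 85 mm and grips with 20 to 120 N. Pads are 22 mm wide; open, the fingers measure 114 mm over their backs; the gripper's body (76 mm by 85 mm) begins 54 mm behind the grasp point. The pads swing forward as they close: fully open they stand 13 mm farther back than shut.
Start: joints at [1.034, 0.286, 1.577, -0, 1.279, -0.15], TCP at [0.255, 0.625, 0.231] pointing down, gripper open.
Joint ranges: [-2.77, 2.77], [-0.9, 2.22], [0.21, 2.48], [-1.53, 4.67], [0.24, 2.81], [-2.84, 2.84]. Speed limits (rad/s): [2.79, 2.79, 3.14, 3.14, 3.14, 3.14].

### API

Orientations are given as a unit quaternion [x, y, z, w].
In Python, from plant import ctrl gives the robot as it stands. The module is installed in compiled form; this text tells all that it offers.
- The arm moves only by the shell command python3 -m crank 'ROWS' [OPENING] [FORCE]. ROWS is JSON, a list of rows, each a list of 6 numbers: the shift along the tool's x, y, z in cm, then the turn, a rotation vector about the tool's x, y, z in rad. In form: [[tx, ty, tz, rx, ry, rz], ...]. A call has 1 to 10 rows; each row is the pose to reach, as a shift and turn from the pose commanded when the call began, along the tool's axes at that moment; what a row does not reach only later rows make up. A row lasts 1/10 s, in which the tool goes at most 50 mm and 8.59 degrees, less where a joint would pass 70% of its speed; a pose out of reach is approached as far as the arm can. A call with a gripper value outside its range is refused whole. OPENING is the opening, from 0 (shut) to 1 (fully open), set as the call begins (- or left out, the last holds). The fingers move at their own pace and stop on an object; FORCE is the grip in N (left out, the last holds). Time passes only in rows, so rows that repeat a pose let the fingers close. It gives the time, the measured TCP pose, the force, the opening and the grip force at its end, in the units of the state.
- ctrl.get_state(): the state, without advancing time (a new reading comes with each control period).
- ctrl.read_camera(name): name is "side" or "top"; returns (picture, depth): 420x560x3 uint8, blue, green, red; 420x560 float32, m along the optical axis (not along the pixel's ray), 0 where there is no reading.
- ctrl.camera_info(name): a dict with "K" (3x3 intrinsics, pixels), "k1" (the pictures are not rectified: a ray, as slopes to the right and down, at radius r is drawn at 1 + k1 r^2 times it, then the intrinsics apply), "origin" and "orientation" of the camera in the world. Camera axes: x right, y down, z forward; pixel columns grow to the right and rows downward; lengths in m; the calibration is good to about 2 mm. A picture is of the moment at which its call begins. camera_info takes no time and is no camera call.
- ctrl.sign_off(): hands the job in; it is judged then, once.
The state is a dict: "time": time; "qpos": joint angles; "dq": joint speeds; "joint_efforts": joint torques, N m; "eef_pos": TCP position; "tcp_rot": TCP orientation; "contact_force": force on the tool from outside, world axes, zero at the start; "wrist_torque": the same for the moment, N m; "opening": opening from 0.0 (shut) to 1.0 (fully open); "finger_force": force on a finger pad.
Only numpy, scipy, OpenCV 4.12 (cv2) and the standard library are available. Lean on these libraries where they do the work, as an engineer would, in place of code of your own. Each camera call takes 0.05 s, during which the arm holds its last target. There are 200 camera calls.

## Working session

There is one attempt and no reset: what is moved stays moved. The work goes in short steps, Python scripts to look and compute and a shell command to move; the robot and the scene stay as the last step left them, time stands still between calls to the robot, and variables do not carry over. Pictures are saved under pics/ and viewed, at most 14 in all, crops included, and the job is handed in when it is done.

```bash
mkdir -p pics; cat > h.py <<'E'
import numpy as np, cv2
from scipy.spatial.transform import Rotation as R
from plant import ctrl
def grab(n):
    im,d=ctrl.read_camera(n); return im.copy(),d.copy(),ctrl.camera_info(n)
def world(ci,d=None):
    """per-pixel ray dirs (world), origin; points if depth"""
    K=np.array(ci['K'],float);k1=ci['k1'];h,w=420,560
    u,v=np.meshgrid(np.arange(w),np.arange(h))
    pts=np.stack([u,v],-1).reshape(-1,1,2).astype(float)
    p=cv2.undistortPoints(pts,K,np.array([k1,0,0,0.])).reshape(h,w,2)
    ray=np.dstack([p,np.ones((h,w))])
    Rm=R.from_quat(ci['orientation']).as_matrix()
    ray=ray@Rm.T; o=np.array(ci['origin'],float)
    return o,ray,(o+ray*d[...,None] if d is not None else None)
def st():
    s=ctrl.get_state()
    print('t',round(s['time'],2),'tcp',np.round(s['eef_pos'],4),'q',np.round(s['tcp_rot'],4),'J',np.round(s['qpos'],2),'F',np.round(s['contact_force'],1),'op',round(s['opening'],3),'ff',s['finger_force'])
    return s
def to(p,yaw=None,s=None):
    """shift in tool axes (cm) from present pose to world p; yaw delta so that tool y (closing) lies along world angle yaw"""
    s=s or ctrl.get_state();r=R.from_quat(s['tcp_rot'])
    t=r.inv().apply(np.array(p)-s['eef_pos'])*100
    a=None
    if yaw is not None:
        y=r.as_matrix()[:,1];cur=np.arctan2(y[1],y[0])
        a=-((yaw-cur+np.pi/2)%np.pi-np.pi/2)  # about tool z (down)
    return np.round(t,2),a
E
python3 - <<'E'
from h import *
st(); print(R.from_quat(ctrl.get_state()['tcp_rot']).as_matrix().round(3))
for n in('top','side'):
    im,d,ci=grab(n); cv2.imwrite(f'pics/{n}0.png',im); np.savez(f'{n}0.npz',im=im,d=d)
    print(n,{k:np.round(v,4).tolist() for k,v in ci.items()},d.min(),d.max())
E
```

```text
t 0.0 tcp [0.2542 0.6246 0.2299] q [ 1.922e-01  9.814e-01 -1.100e-03 -4.000e-04] J [ 1.03  0.29  1.58 -0.    1.28 -0.15] F [-0.3  0.1 -0.4] op 1.006 ff 0.0
[[-0.926  0.377 -0.001]
 [ 0.377  0.926 -0.002]
 [ 0.    -0.002 -1.   ]]
top {'K': [[444.7527, 0.0, 284.6432], [0.0, 444.7527, 213.0635], [0.0, 0.0, 1.0]], 'k1': -0.1261, 'origin': [0.4873, -0.0165, 1.0979], 'orientation': [0.7113, -0.7024, 0.0155, -0.0218]} 0.0 1.9263575
side {'K': [[543.6191, 0.0, 283.3284], [0.0, 543.6191, 209.451], [0.0, 0.0, 1.0]], 'k1': -0.0149, 'origin': [0.3337, -1.0824, 0.9824], 'orientation': [0.8944, -0.0763, 0.0497, -0.4378]} 0.0 3.73467
```

```bash
ls -la pics
```

```text
total 732
drwxr-xr-x 2 agent agent   4096 Nov 30 01:44 .
drwxr-xr-x 3 agent agent   4096 Nov 30 01:44 ..
-rw-r--r-- 1 agent agent 377422 Nov 30 01:44 side0.png
-rw-r--r-- 1 agent agent 356679 Nov 30 01:44 top0.png
```

View pics/top0.png

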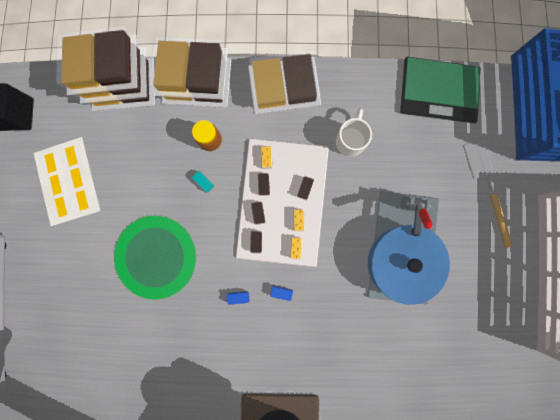

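View pics/side0.png

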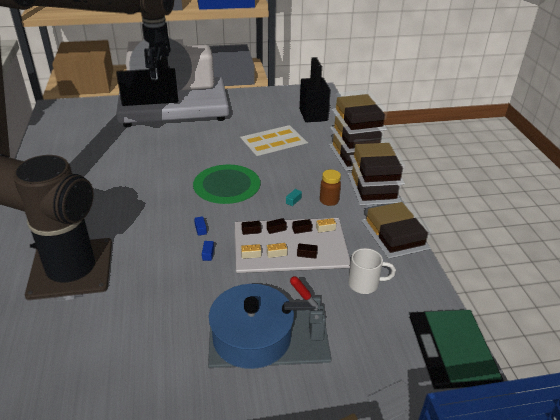

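The top view shows four brownies at px (264,184), (258,213), (256,242) and (306,188), with three crumbles at (266,157), (299,219) and (296,247). It also shows the lid at (410,265) with its knob at (415,266), the red handle at (425,217), the mat at (155,257), the jar at (207,135) and the mug at (354,136). The side view shows the same objects, with the handle at (300,290).

```bash
cat >> h.py <<'E'
def blobs(im,P,mask,amin,ztop=None):
    n,l,s,c=cv2.connectedComponentsWithStats(mask.astype(np.uint8))
    out=[]
    for i in range(1,n):
        if s[i,4]<amin: continue
        p=P[l==i]; z=np.percentile(p[:,2],90)
        q=p[p[:,2]>z-0.006]
        r=cv2.minAreaRect((q[:,:2]*1000).astype(np.float32))
        b=cv2.boxPoints(r); e=[b[1]-b[0],b[2]-b[1]]; e=max(e,key=np.linalg.norm)
        out.append((c[i].round(),s[i,4],np.round(np.array(r[0])/1000,4),np.round(q[:,:2].mean(0),4),np.round(r[1],0),round(float(np.arctan2(e[1],e[0])%np.pi),3),round(float(z),4)))
    return out
def masks(im):
    h=cv2.cvtColor(im,cv2.COLOR_BGR2HSV).astype(int);H,S,V=h[...,0],h[...,1],h[...,2]
    return H,S,V
E
python3 - <<'E'
from h import *
for n in('top','side'):
    f=np.load(f'{n}0.npz');im,d=f['im'],f['d'];o,ray,P=world(ctrl.camera_info(n),d)
    H,S,V=masks(im); ok=d>0
    roi=ok&(P[...,0]>.35)&(P[...,0]<.95)&(P[...,1]>-.5)&(P[...,1]<.5)&(P[...,2]<.25)
    print(n,'counter z',np.median(P[roi&(abs(P[...,2])<.02)][:,2]))
    def show(k,m,a=15):
        for b in blobs(im,P,m&roi,a): print(' ',k,*b)
    bd=(P[...,1]>-.12)&(P[...,1]<.15)&(P[...,0]>.45)&(P[...,0]<.85)
    show('dark',(V<70)&bd&(P[...,2]>.02),30)
    show('crumb',(H>10)&(H<35)&(S>50)&(V>120)&bd,40)
    show('board',(S<40)&(V>140)&bd&(P[...,2]>.004),500)
    show('red',((H<6)|(H>174))&(S>150)&(V>80))
    show('green',(H>45)&(H<85)&(S>100)&(P[...,1]>.1),200)
    blue=(H>95)&(H<120)&(S>90)&(P[...,1]<-.1)&(P[...,2]>.06)
    show('blue',blue,200)
    show('knob',(V<60)&(P[...,1]<-.15)&(P[...,2]>.085),10)
    show('yellow',(H>15)&(H<32)&(S>180)&(V>140)&(P[...,2]>.06),10)
E
```

```text
top counter z -0.000374994095324821
  dark [304. 100.] 35 [ 0.8155 -0.0487] [ 0.8153 -0.0451] [ 2. 46.] 1.75 0.0605
  dark [263. 183.] 116 [0.6137 0.0455] [0.6154 0.0459] [47. 20.] 0.079 0.0395
  dark [259. 217.] 42 [0.5331 0.0556] [0.5323 0.0557] [19. 22.] 1.588 0.0391
  dark [255. 241.] 123 [0.4742 0.0614] [0.4755 0.0625] [20. 46.] 3.082 0.04
  crumb [270.  95.] 651 [0.8297 0.0314] [0.828  0.0324] [47. 69.] 1.69 0.0678
  crumb [266. 157.] 243 [0.6795 0.0399] [0.6791 0.0401] [52. 24.] 0.018 0.0398
  crumb [298. 219.] 228 [ 0.5271 -0.039 ] [ 0.5273 -0.0399] [48. 24.] 0.014 0.0396
  crumb [296. 245.] 170 [ 0.4674 -0.0349] [ 0.4678 -0.0348] [33. 24.] 0.012 0.0395
  board [284. 195.] 7209 [ 0.5811 -0.0007] [ 0.5889 -0.0032] [199. 282.] 3.046 0.0133
  red [425. 218.] 149 [ 0.5185 -0.3057] [ 0.5179 -0.3056] [17. 14.] 0.012 0.1868
  green [155. 255.] 5042 [0.4419 0.3181] [0.437  0.3168] [184. 209.] 1.577 0.0043
  blue [410. 263.] 4441 [ 0.4335 -0.2983] [ 0.4288 -0.296 ] [181. 167.] 1.57 0.0858
  knob [413. 232.] 13 [ 0.5003 -0.299 ] [ 0.5012 -0.2983] [15.  5.] 0.288 0.1015
  knob [414. 265
[... 1006 characters left out ...]
 [ 0.5273 -0.0417] [31. 50.] 3.106 0.0421
  crumb [254. 250.] 175 [ 0.4684 -0.0347] [ 0.4674 -0.0356] [36. 31.] 0.022 0.0421
  board [300. 249.] 3194 [ 0.5837 -0.0018] [ 0.5939 -0.0255] [202. 275.] 3.047 0.0161
  red [300. 288.] 219 [ 0.5165 -0.3073] [ 0.5161 -0.3094] [17. 16.] 0.621 0.1872
  green [228. 184.] 1931 [0.4422 0.321 ] [0.4356 0.3153] [184. 213.] 1.572 0.0081
  blue [252. 319.] 4222 [ 0.434  -0.2976] [ 0.4275 -0.3043] [183. 168.] 1.569 0.0881
  knob [251. 304.] 230 [ 0.427  -0.2987] [ 0.4264 -0.2992] [32. 30.] 1.495 0.1261
  knob [296. 306.] 241 [ 0.5293 -0.308 ] [ 0.5254 -0.3077] [22. 65.] 2.93 0.1108
  yellow [331. 176.] 188 [0.7267 0.1822] [0.7264 0.1812] [46. 54.] 1.606 0.099
```

```bash
python3 - <<'E'
from h import *
from scipy.optimize import least_squares
red=[];
for n in('top','side'):
    f=np.load(f'{n}0.npz');im,d=f['im'],f['d'];o,ray,P=world(ctrl.camera_info(n),d)
    H,S,V=masks(im); ok=(d>0)
    m=ok&((H<6)|(H>174))&(S>150)&(V>80)&(abs(P[...,1]+.305)<.05)&(P[...,2]<.25)
    q=P[m]; c=q.mean(0); v=np.linalg.svd(q-c)[2][0]; print(n,'red c',c.round(4),'axis',(v*np.sign(v[2])).round(3),'zmin/max',q[:,2].min().round(3),q[:,2].max().round(3))
    def circ(p):
        r=least_squares(lambda a:np.hypot(p[:,0]-a[0],p[:,1]-a[1])-a[2],[*p.mean(0)[:2],.1],loss='soft_l1',f_scale=.002).x; return r.round(4)
    for k,mm in(('mat',ok&(H>45)&(H<85)&(S>100)&(P[...,1]>.1)&(P[...,1]<.6)&(P[...,2]<.03)&(P[...,0]<.65)),
                ('lid',ok&(H>95)&(H<120)&(S>90)&(P[...,1]<-.1)&(P[...,1]>-.42)&(P[...,0]<.6)&(P[...,2]>.078)&(P[...,2]<.1))):
        cs=cv2.findContours(mm.astype(np.uint8),cv2.RETR_EXTERNAL,cv2.CHAIN_APPROX_NONE)[0]; c=max(cs,key=len)[:,0]
        p=P[c[:,1],c[:,0]]; print(n,k,circ(p))
    # base plate & column: grey
    m=ok&(P[...,1]<-.2)&(P[...,1]>-.42)&(P[...,0]>.53)&(P[...,0]<.68)&(P[...,2]>.005)&(P[...,2]<.016)
    print(n,'plate end',cv2.minAreaRect((P[m][:,:2]*1000).astype(np.float32)))
    m=ok&(P[...,1]<-.2)&(P[...,1]>-.42)&(P[...,0]>.53)&(P[...,0]<.68)&(P[...,2]>.07)&~(((H<6)|(H>174))&(S>150))
    q=P[m];print(n,'column',np.median(q,0).round(4),q.min(0).round(3),q.max(0).round(3))
    m=ok&(V<60)&(P[...,1]<-.28)&(P[...,1]>-.34)&(P[...,0]>.47)&(P[...,0]<.6)&(P[...,2]>.09)
    q=P[m];print(n,'black arm',np.median(q,0).round(4),q.min(0).round(3),q.max(0).round(3))
E
```

```text
top red c [ 0.529  -0.3054  0.1686] axis [-0.558  0.031  0.829] zmin/max 0.131 0.19
top mat [0.4314 0.3179 0.1034]
top lid [ 0.4263 -0.2973  0.0896]
top plate end ((603.3964233398438, -325.1077880859375), (173.50326538085938, 155.1065216064453), 86.97988891601562)
top column [ 0.564  -0.308   0.1008] [ 0.532 -0.34   0.07 ] [ 0.587 -0.286  0.138]
top black arm [ 0.5006 -0.2977  0.0978] [ 0.494 -0.303  0.096] [ 0.507 -0.296  0.103]
side red c [ 0.5285 -0.3131  0.1655] axis [-0.529  0.103  0.842] zmin/max 0.132 0.192
side mat [0.4305 0.3197 0.1032]
side lid [ 0.4262 -0.2976  0.09  ]
side plate end ((603.2077026367188, -308.64453125), (147.93243408203125, 215.76760864257812), 0.9385396838188171)
side column [ 0.5606 -0.3165  0.1028] [ 0.53 -0.34  0.07] [ 0.587 -0.287  0.172]
side black arm [ 0.5217 -0.3099  0.1073] [ 0.492 -0.326  0.091] [ 0.573 -0.29   0.114]
```

```bash
python3 - <<'E'
from h import *
for p in [(.47,.3,.25),(.5,.1,.25)]: print(to(p,np.pi/2-.07))
E
```

```text
(array([-32.22, -21.93,  -1.96]), np.float64(-0.3168194548663814))
(array([-42.54, -39.32,  -1.92]), np.float64(-0.3168194548663814))
```

```bash
python3 -m crank '[[-32.2,-21.9,-2,0,0,-0.317],[-32.2,-21.9,-2,0,0,-0.317],[-32.2,-21.9,-2,0,0,-0.317],[-32.2,-21.9,-2,0,0,-0.317],[-32.2,-21.9,-2,0,0,-0.317],[-32.2,-21.9,-2,0,0,-0.317],[-32.2,-21.9,-2,0,0,-0.317],[-42.5,-39.3,-2,0,0,-0.317],[-42.5,-39.3,-2,0,0,-0.317],[-42.5,-39.3,-2,0,0,-0.317]]' 0 60; python3 - <<'E'
from h import *
st()
for p in [(.47,-.2,.25),(.474,-.301,.23),(.474,-.301,.162)]: print(to(p,np.pi/2-.07))
E
```

```text
time: 1.1
eef_pos: [0.4802, 0.1866, 0.2501]
tcp_rot: [0.035, 0.999, -0.0, -0.0]
contact_force: [1.0, 0.2, -1.0]
opening: 0.002
finger_force: 0.0
t 1.1 tcp [0.4802 0.1866 0.2501] q [ 3.480e-02  9.994e-01 -1.000e-04 -3.000e-04] J [ 0.17 -0.09  1.94 -0.    1.28 -1.33] F [ 1.   0.2 -1. ] op 0.002 ff 0.0
(array([-1.680e+00, -3.864e+01,  1.000e-02]), np.float64(0.00038286968293888))
(array([ -2.78, -48.69,   2.01]), np.float64(0.00038286968293888))
(array([ -2.78, -48.69,   8.81]), np.float64(0.00038286968293888))
```

```bash
python3 -m crank '[[-1.7,-38.6,0,0,0,0],[-1.7,-38.6,0,0,0,0],[-1.7,-38.6,0,0,0,0],[-1.7,-38.6,0,0,0,0],[-1.7,-38.6,0,0,0,0],[-1.7,-38.6,0,0,0,0],[-1.7,-38.6,0,0,0,0],[-1.7,-38.6,0,0,0,0],[-1.7,-38.6,0,0,0,0],[-1.7,-38.6,0,0,0,0]]' ; python3 - <<'E'
from h import *
st()
for p in [(.474,-.301,.2),(.474,-.301,.162)]: print(to(p,np.pi/2-.07))
E
```

```text
time: 2.1
eef_pos: [0.4698, -0.198, 0.2499]
tcp_rot: [0.036, 0.999, 0.001, -0.001]
contact_force: [-0.2, 0.5, -0.3]
opening: 0.001
finger_force: 0.0
t 2.1 tcp [ 0.4698 -0.198   0.2499] q [ 3.590e-02  9.994e-01  6.000e-04 -6.000e-04] J [-0.6  -0.1   1.96  0.    1.29 -2.1 ] F [-0.2  0.5 -0.3] op 0.001 ff 0.0
(array([ -1.16, -10.25,   4.97]), np.float64(-0.0018528340992216563))
(array([ -1.16, -10.25,   8.77]), np.float64(-0.0018528340992216563))
```

```bash
python3 -m crank '[[-1.2,-10.2,5,0,0,0],[-1.2,-10.2,5,0,0,0],[-1.2,-10.2,5,0,0,0],[-1.2,-10.2,8.6,0,0,0],[-1.2,-10.2,8.6,0,0,0],[-1.2,-10.2,8.6,0,0,0]]' ; python3 - <<'E'
from h import *
s=st(); print(to((.564+.005,-.307,.162)),to((.564+.017,-.308,.162)))
E
```

```text
time: 2.7
eef_pos: [0.4751, -0.2984, 0.1642]
tcp_rot: [0.034, 0.999, 0.001, -0.001]
contact_force: [1.0, -0.1, 0.3]
opening: -0.004
finger_force: 0.0
t 2.7 tcp [ 0.4751 -0.2984  0.1642] q [ 3.400e-02  9.994e-01  9.000e-04 -8.000e-04] J [-0.74  0.1   1.92  0.    1.12 -2.24] F [ 1.  -0.1  0.3] op -0.004 ff 0.0
(array([-9.42, -0.22,  0.2 ]), None) (array([-10.63,  -0.24,   0.2 ]), None)
```

```bash
python3 -m crank '[[-2,0,0,0,0,0],[-3.5,0,0,0,0,0],[-5,0,0,0,0,0],[-6,0,0,0,0,0],[-7,0,0,0,0,0],[-8,0,0,0,0,0],[-9,0,0,0,0,0],[-9,0,0,0,0,0]]' ; python3 - <<'E'
from h import *
s=st(); print(to((.564+.019,-.308,.162)))
im,d,ci=grab('side'); cv2.imwrite('pics/side1.png',im[180:400,150:450]);
E
```

```text
time: 3.5
eef_pos: [0.5663, -0.3064, 0.1645]
tcp_rot: [0.035, 0.999, 0.0, 0.001]
contact_force: [-1.3, 0.4, -0.1]
opening: 0.002
finger_force: 0.3
t 3.5 tcp [ 0.5663 -0.3064  0.1645] q [3.470e-02 9.994e-01 0.000e+00 8.000e-04] J [-0.65  0.28  1.71  0.    1.15 -2.16] F [-1.3  0.4 -0.1] op 0.002 ff 0.30745902098715305
(array([-1.68, -0.04,  0.25]), None)
```

```bash
python3 -m crank '[[-0.8,0,0,0,0,0],[-1.3,0,0,0,0,0],[-1.6,0,0,0,0,0],[-1.6,0,0,0,0,0]]' ; python3 - <<'E'
from h import *
s=st()
im,d,ci=grab('side'); cv2.imwrite('pics/side2.png',cv2.resize(im[180:400,150:450],None,fx=2,fy=2));
E
```

```text
time: 3.95
eef_pos: [0.581, -0.307, 0.1638]
tcp_rot: [0.035, 0.999, 0.001, -0.0]
contact_force: [-3.3, 1.2, -0.9]
opening: -0.0
finger_force: 1.0
t 3.95 tcp [ 0.581  -0.307   0.1638] q [ 3.480e-02  9.994e-01  8.000e-04 -4.000e-04] J [-0.64  0.31  1.68  0.    1.16 -2.14] F [-3.3  1.2 -0.9] op -0.0 ff 0.992727018892765
```

View pics/side2.png

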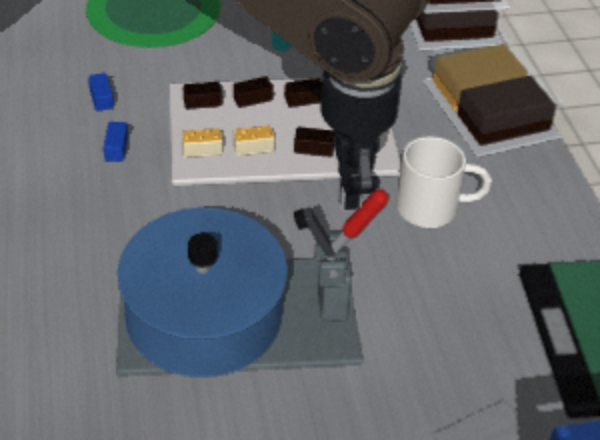

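The lever is up: red handle at crop px (365,213), leaning away. I'll push a touch more to reach the stop, then retreat straight up.

```bash
python3 -m crank '[[-0.3,0,0,0,0,0],[-0.5,0,0,0,0,0],[-0.5,0,0,0,0,0]]'; python3 -m crank '[[-0.2,0,0,0,0,0],[0,0,-5,0,0,0],[0,0,-9,0,0,0],[0,0,-9,0,0,0]]' ; python3 - <<'E'
from h import *
s=st()
im,d,ci=grab('side');o,ray,P=world(ci,d);H,S,V=masks(im)
m=(d>0)&((H<6)|(H>174))&(S>150)&(V>80)&(abs(P[...,1]+.305)<.05)&(P[...,2]<.25)
q=P[m]; c=q.mean(0); v=np.linalg.svd(q-c)[2][0]; v*=np.sign(v[2]); print('red',c.round(4),v.round(3),np.arctan2(v[0],v[2])+.6)
for p in [(.4268,-.2972,.19),(.4268,-.2972,.093)]: print(to(p))
E
```

```text
time: 4.3
eef_pos: [0.5862, -0.308, 0.1647]
tcp_rot: [0.035, 0.999, -0.0, 0.0]
contact_force: [-4.1, 1.4, -0.9]
opening: 0.003
finger_force: 1.0
time: 4.7
eef_pos: [0.5901, -0.3107, 0.2648]
tcp_rot: [0.035, 0.999, -0.005, 0.008]
contact_force: [-0.2, -0.2, 0.5]
opening: 0.001
finger_force: 0.0
t 4.7 tcp [ 0.5901 -0.3107  0.2648] q [ 0.0349  0.9993 -0.0053  0.0083] J [-0.64  0.24  1.58  0.    1.31 -2.14] F [-0.2 -0.2  0.5] op 0.001 ff 0.0
red [ 0.5995 -0.3199  0.1629] [ 0.582 -0.047  0.812] 1.221552359104951
(array([16.35,  0.18,  6.91]), None)
(array([16.47,  0.25, 16.61]), None)
```

```bash
python3 -m crank '[[16.3,0.2,0,0,0,0],[16.3,0.2,0,0,0,0],[16.3,0.2,0,0,0,0],[16.3,0.2,0,0,0,0],[16.3,0.2,5,0,0,0],[16.3,0.2,8,0,0,0],[16.3,0.2,8,0,0,0],[16.3,0.2,8,0,0,0]]' 0.7 40; python3 - <<'E'
from h import *
s=st()
im,d,ci=grab('side');o,ray,P=world(ci,d);H,S,V=masks(im);roi=(d>0)&(P[...,0]<.5)&(P[...,0]>.38)
for b in blobs(im,P,roi&(V<60)&(P[...,1]<-.22)&(P[...,1]>-.36)&(P[...,2]>.1)&(P[...,2]<.14),10): print(b)
for p in [(.4268,-.2972,.093)]: print(to(p))
E
```

```text
time: 5.55
eef_pos: [0.424, -0.2949, 0.1746]
tcp_rot: [0.035, 0.999, 0.0, 0.0]
contact_force: [-0.4, 0.3, 1.2]
opening: 0.702
finger_force: 0.0
t 5.55 tcp [ 0.424  -0.2949  0.1746] q [3.490e-02 9.994e-01 0.000e+00 2.000e-04] J [-0.8  -0.01  2.01  0.    1.14 -2.31] F [-0.4  0.3  1.2] op 0.702 ff 0.0
(array([251., 305.]), np.int32(210), array([ 0.426 , -0.2973]), array([ 0.4268, -0.2988]), array([30., 29.]), 0.47, 0.1265)
(array([-0.2 , -0.14,  8.31]), None)
```

```bash
python3 -m crank '[[-0.2,-0.2,4,0,0,0],[-0.2,-0.2,7,0,0,0],[-0.2,-0.2,8.2,0,0,0],[-0.2,-0.2,8.2,0,0,0],[-0.2,-0.2,8.2,0,0,0]]'; python3 -m crank '[[0,0,0,0,0,0],[0,0,0,0,0,0],[0,0,0,0,0,0],[0,0,0,0,0,0],[0,0,0,0,0,0],[0,0,0,0,0,0]]' 0.2 40; python3 - <<'E'
from h import *
s=st()
E
```

```text
time: 6.1
eef_pos: [0.4266, -0.2979, 0.0946]
tcp_rot: [0.035, 0.999, -0.001, 0.001]
contact_force: [0.5, -0.6, 0.7]
opening: 0.702
finger_force: 0.0
time: 6.7
eef_pos: [0.4264, -0.298, 0.0946]
tcp_rot: [0.035, 0.999, -0.002, 0.001]
contact_force: [0.3, -0.1, 6.9]
opening: 0.359
finger_force: 40.1
t 6.7 tcp [ 0.4264 -0.298   0.0946] q [ 0.0348  0.9994 -0.0015  0.0013] J [-0.81  0.1   2.06 -0.    0.97 -2.31] F [ 0.3 -0.1  6.9] op 0.359 ff 40.12833774089813
```

```bash
python3 -m crank '[[0,0,-1,0,0,0],[0,0,-3,0,0,0],[0,0,-6,0,0,0],[0,0,-9,0,0,0],[0,0,-12,0,0,0],[0,0,-14,0,0,0],[0,0,-14,0,0,0]]' - 60; python3 - <<'E'
from h import *
s=st()
for p in [(.49,0,.23),(.431,.318,.23)]: print(to(p))
E
```

```text
time: 7.4
eef_pos: [0.4262, -0.2975, 0.2356]
tcp_rot: [0.035, 0.999, -0.002, 0.002]
contact_force: [0.5, -0.5, -3.4]
opening: 0.352
finger_force: 59.9
t 7.4 tcp [ 0.4262 -0.2975  0.2356] q [ 0.0349  0.9994 -0.0018  0.002 ] J [-0.8  -0.07  1.95  0.    1.25 -2.31] F [ 0.5 -0.5 -3.4] op 0.352 ff 59.89049434661865
(array([-4.29, 30.12,  0.48]), None)
(array([ 3.81, 61.43,  0.33]), None)
```

```bash
python3 -m crank '[[-0.6,3,0,0,0,0],[-1.2,7,0,0,0,0],[-1.8,11,0,0,0,0],[-2.4,15,0,0,0,0],[-3,19,0,0,0,0],[-3.6,23,0,0,0,0],[-4.2,27,0,0,0,0],[-4.2,31,0,0,0,0],[-3.6,35,0,0,0,0],[-2.8,38,0,0,0,0]]'; python3 -m crank '[[1,3,0,0,0,0],[2,7,0,0,0,0],[3,11,0,0,0,0],[4,15,0,0,0,0],[5,19,0,0,0,0],[6.2,22,0,0,0,0],[6.6,23.5,0,0,0,0],[6.6,23.5,0,0,0,0]]';  python3 - <<'E'
from h import *
s=st()
print(to((.431,.319,.0275)))
E
```

```text
time: 8.4
eef_pos: [0.478, 0.0827, 0.2298]
tcp_rot: [0.034, 0.999, 0.0, -0.002]
contact_force: [0.8, -0.9, -4.2]
opening: 0.353
finger_force: 60.2
time: 9.2
eef_pos: [0.4287, 0.3203, 0.2303]
tcp_rot: [0.033, 0.999, -0.001, -0.002]
contact_force: [-0.5, -0.3, -4.4]
opening: 0.358
finger_force: 60.3
t 9.2 tcp [0.4287 0.3203 0.2303] q [ 3.350e-02  9.994e-01 -9.000e-04 -1.700e-03] J [ 0.45 -0.02  1.92  0.    1.25 -1.05] F [-0.5 -0.3 -4.4] op 0.358 ff 60.27495503425598
(array([-0.3 , -0.08, 20.28]), None)
```

```bash
python3 -m crank '[[-0.2,0,4,0,0,0],[-0.2,0,8,0,0,0],[-0.2,0,12,0,0,0],[-0.2,0,15,0,0,0],[-0.2,0,17.5,0,0,0],[-0.2,0,19,0,0,0],[-0.2,0,19.7,0,0,0],[-0.2,0,20.2,0,0,0],[-0.2,0,20.3,0,0,0]]'; python3 - <<'E'
from h import *
s=st()
E
```

```text
time: 10.1
eef_pos: [0.433, 0.3193, 0.0301]
tcp_rot: [0.035, 0.999, 0.0, 0.001]
contact_force: [-0.3, -0.6, -3.5]
opening: 0.357
finger_force: 60.5
t 10.1 tcp [0.433  0.3193 0.0301] q [3.500e-02 9.994e-01 2.000e-04 5.000e-04] J [ 0.45  0.25  2.04 -0.    0.86 -1.05] F [-0.3 -0.6 -3.5] op 0.357 ff 60.482704639434814
```

```bash
python3 -m crank '[[0,0,0.2,0,0,0],[0,0,0.4,0,0,0],[0,0,0.4,0,0,0]]'; python3 - <<'E'
from h import *
s=st()
E
```

```text
time: 10.4
eef_pos: [0.4326, 0.3195, 0.026]
tcp_rot: [0.035, 0.999, 0.0, 0.001]
contact_force: [0.2, 0.1, -3.8]
opening: 0.354
finger_force: 60.5
t 10.4 tcp [0.4326 0.3195 0.026 ] q [3.470e-02 9.994e-01 2.000e-04 5.000e-04] J [ 0.45  0.26  2.04 -0.    0.85 -1.05] F [ 0.2  0.1 -3.8] op 0.354 ff 60.455946922302246
```

```bash
python3 -m crank '[[0,0,0.15,0,0,0],[0,0,0.15,0,0,0]]'; python3 -m crank '[[0,0,0,0,0,0],[0,0,0,0,0,0],[0,0,0,0,0,0],[0,0,0,0,0,0],[0,0,-3,0,0,0],[0,0,-7,0,0,0],[0,0,-12,0,0,0],[0,0,-16,0,0,0],[0,0,-20,0,0,0],[0,0,-20,0,0,0]]' 0.75; python3 - <<'E'
from h import *
s=st()
E
```

```text
time: 10.6
eef_pos: [0.4327, 0.3197, 0.0257]
tcp_rot: [0.035, 0.999, -0.0, 0.0]
contact_force: [-2.9, -0.5, 5.5]
opening: 0.356
finger_force: 61.3
time: 11.6
eef_pos: [0.4357, 0.321, 0.2318]
tcp_rot: [0.035, 0.999, 0.003, 0.006]
contact_force: [0.3, 0.3, 0.9]
opening: 0.748
finger_force: 0.0
t 11.6 tcp [0.4357 0.321  0.2318] q [0.0348 0.9994 0.0033 0.0062] J [ 0.45 -0.02  1.91  0.    1.23 -1.05] F [0.3 0.3 0.9] op 0.748 ff 0.0
```

```bash
cat >> h.py <<'E'
def bars(n,save=None):
    im,d,ci=grab(n); o,ray,P=world(ci,d); H,S,V=masks(im)
    if save: cv2.imwrite(save,im)
    x,y,z=P[...,0],P[...,1],P[...,2]
    m=(d>0)&(x>.41)&(x<.76)&(y>-.14)&(y<.14)&(z>.032)&(z<.05)
    for b in blobs(im,P,m,40):
        u,v=b[0].astype(int); dark=np.median(V[max(0,v-3):v+4,max(0,u-3):u+4])
        print(n,'BROWN' if dark<110 else 'crumb',int(dark),b[2],b[3],b[4],b[5],b[6])
    k=(d>0)&(V<60)&(x>.33)&(x<.53)&(y>.2)&(y<.45)&(z>.035)&(z<.07)
    for b in blobs(im,P,k,20): print(n,'knob',b[2],b[4],b[6])
E
python3 - <<'E'
from h import *
bars('top'); bars('side')
E
```

```text
top crumb 242 [0.6794 0.0399] [0.6782 0.0399] [52. 24.] 0.021 0.04
top BROWN 71 [0.6137 0.0461] [0.613  0.0459] [51. 24.] 0.015 0.039
top BROWN 73 [ 0.6049 -0.0556] [ 0.6052 -0.0555] [25. 50.] 2.831 0.0396
top BROWN 72 [0.5429 0.0584] [0.5428 0.0584] [51. 26.] 0.171 0.0392
top crumb 243 [ 0.526 -0.039] [ 0.5267 -0.0396] [50. 24.] 0.012 0.0399
top BROWN 71 [0.4726 0.0625] [0.4731 0.0621] [26. 50.] 3.094 0.0393
top crumb 243 [ 0.4602 -0.0341] [ 0.4604 -0.0338] [25. 49.] 3.088 0.0401
top knob [0.4343 0.3182] [26. 29.] 0.0555
side BROWN 17 [0.5441 0.0572] [0.5436 0.0574] [49. 30.] 0.104 0.0425
side BROWN 18 [0.6135 0.0466] [0.6136 0.0453] [52. 33.] 0.074 0.0425
side crumb 174 [0.6789 0.0393] [0.6794 0.0389] [51. 27.] 0.057 0.0422
side BROWN 17 [0.4739 0.0611] [0.4741 0.0609] [52. 30.] 0.027 0.0424
side crumb 172 [ 0.5277 -0.0414] [ 0.5272 -0.0414] [32. 51.] 3.058 0.0424
side BROWN 18 [ 0.606  -0.0552] [ 0.6055 -0.0563] [30. 52.] 2.839 0.0417
side crumb 173 [ 0.4607 -0.0349] [ 0.4606 -0.0354] [31. 51.] 3.137 0.0421
side crumb 188 [ 0.7306 -0.1335] [ 0.7306 -0.1346] [ 9. 39.] 3.063 0.0484
side knob [0.4323 0.3175] [30. 28.] 0.0588
```

```bash
python3 - <<'E'
from h import *
for p in [(.4733,.0617,.15),(.4733,.0617,.015)]: print(to(p,1.54))
E
```

```text
(array([ -5.82, -25.45,   7.52]), np.float64(-0.03898653828855014))
(array([ -5.78, -25.47,  21.01]), np.float64(-0.03898653828855014))
```

```bash
python3 -m crank '[[-5.8,-25.4,0,0,0,-0.04],[-5.8,-25.4,0,0,0,-0.04],[-5.8,-25.4,0,0,0,-0.04],[-5.8,-25.4,3,0,0,-0.04],[-5.8,-25.4,6,0,0,-0.04],[-5.8,-25.4,10,0,0,-0.04],[-5.8,-25.4,14,0,0,-0.04],[-5.8,-25.4,14,0,0,-0.04],[-5.8,-25.4,14,0,0,-0.04]]' 0.6 30; python3 - <<'E'
from h import *
st()
for p in [(.4733,.0617,.015)]: print(to(p,1.54))
E
```

```text
time: 12.6
eef_pos: [0.4708, 0.0621, 0.0825]
tcp_rot: [0.015, 1.0, 0.0, -0.003]
contact_force: [0.3, -0.6, 0.3]
opening: 0.601
finger_force: 0.0
t 12.6 tcp [0.4708 0.0621 0.0825] q [ 1.500e-02  9.999e-01  2.000e-04 -2.600e-03] J [-0.08  0.03  2.17  0.    0.95 -1.62] F [ 0.3 -0.6  0.3] op 0.601 ff 0.0
(array([-0.29, -0.03,  6.75]), np.float64(0.0007812599396246345))
```

```bash
python3 -m crank '[[-0.25,0,3,0,0,0],[-0.25,0,5.5,0,0,0],[-0.25,0,6.6,0,0,0],[-0.25,0,6.7,0,0,0],[-0.25,0,6.7,0,0,0]]' && python3 -m crank '[[0,0,0,0,0,0],[0,0,0,0,0,0],[0,0,0,0,0,0],[0,0,0,0,0,0],[0,0,0,0,0,0]]' 0.1 30 ; python3 -m crank '[[0,0,-2,0,0,0],[0,0,-5,0,0,0],[0,0,-9,0,0,0],[0,0,-13,0,0,0],[0,0,-15,0,0,0],[0,0,-15,0,0,0],[0,0,-15,0,0,0]]' ; python3 - <<'E'
from h import *
st()
for p in [(.4535,-.3275,.165),(.4535,-.3275,.018)]: print(to(p,1.5))
E
```

```text
time: 13.1
eef_pos: [0.4764, 0.0621, 0.0188]
tcp_rot: [0.014, 1.0, -0.0, 0.001]
contact_force: [0.5, 0.1, 0.7]
opening: 0.598
finger_force: 0.0
time: 13.6
eef_pos: [0.4764, 0.0617, 0.0187]
tcp_rot: [0.015, 1.0, -0.0, 0.001]
contact_force: [-0.1, 0.1, 7.3]
opening: 0.296
finger_force: 31.5
time: 14.3
eef_pos: [0.4745, 0.0618, 0.1665]
tcp_rot: [0.015, 1.0, 0.0, -0.0]
contact_force: [-0.2, -0.1, -1.4]
opening: 0.293
finger_force: 30.6
t 14.3 tcp [0.4745 0.0618 0.1665] q [ 1.500e-02  9.999e-01  0.000e+00 -2.000e-04] J [-0.08 -0.09  2.11 -0.    1.12 -1.62] F [-0.2 -0.1 -1.4] op 0.293 ff 30.566307306289673
(array([  0.93, -38.97,   0.15]), np.float64(0.04088329198998952))
(array([  0.92, -38.97,  14.85]), np.float64(0.04088329198998952))
```

```bash
python3 -m crank '[[0,-4,0,0,0,0.04],[0,-9,0,0,0,0.04],[0,-14,0,0,0,0.04],[0.9,-39,0,0,0,0.04],[0.9,-39,0,0,0,0.04],[0.9,-39,0,0,0,0.04],[0.9,-39,0,0,0,0.04],[0.9,-39,0,0,0,0.04],[0.9,-39,0,0,0,0.04],[0.9,-39,0,0,0,0.04]]'; python3 - <<'E'
from h import *
st()
for p in [(.4535,-.3275,.022)]: print(to(p,1.5))
E
```

```text
time: 15.3
eef_pos: [0.4528, -0.3276, 0.164]
tcp_rot: [0.036, 0.999, 0.002, -0.002]
contact_force: [-0.7, 0.4, -0.9]
opening: 0.297
finger_force: 30.5
t 15.3 tcp [ 0.4528 -0.3276  0.164 ] q [ 0.0362  0.9993  0.0021 -0.0019] J [-0.81  0.1   1.92  0.    1.13 -2.31] F [-0.7  0.4 -0.9] op 0.297 ff 30.546914935112
(array([-0.12, -0.04, 14.2 ]), np.float64(-0.0015672833341886516))
```

```bash
python3 -m crank '[[-0.1,0,4,0,0,0],[-0.1,0,8,0,0,0],[-0.1,0,11,0,0,0],[-0.1,0,13,0,0,0],[-0.1,0,13.8,0,0,0],[-0.1,0,14.1,0,0,0],[-0.1,0,14.1,0,0,0]]'; python3 -m crank '[[0,0,0,0,0,0],[0,0,0,0,0,0],[0,0,0,0,0,0],[0,0,-3,0,0,0],[0,0,-7,0,0,0],[0,0,-12,0,0,0],[0,0,-14,0,0,0],[0,0,-14,0,0,0],[0,0,-14,0,0,0]]' 0.5; python3 - <<'E'
from h import *
bars('side')
st()
for p in [(.48,.058,.16),(.5435,.058,.16),(.5435,.058,.015)]: print(to(p,1.71))
E
```

```text
time: 16.0
eef_pos: [0.4535, -0.3232, 0.0241]
tcp_rot: [0.034, 0.999, 0.004, -0.003]
contact_force: [-2.7, 6.4, -1.1]
opening: 0.3
finger_force: 33.0
time: 16.9
eef_pos: [0.4555, -0.327, 0.1663]
tcp_rot: [0.034, 0.999, -0.0, 0.0]
contact_force: [0.0, 0.3, -0.7]
opening: 0.503
finger_force: 0.0
side BROWN 13 [0.613  0.0461] [0.614  0.0458] [51. 31.] 0.063 0.0423
side crumb 191 [0.6792 0.0385] [0.679  0.0389] [51. 27.] 0.111 0.0429
side BROWN 20 [ 0.6064 -0.0541] [ 0.6062 -0.0557] [29. 51.] 2.737 0.0418
side crumb 187 [ 0.4437 -0.0333] [ 0.4438 -0.034 ] [30. 18.] 1.537 0.0419
side crumb 205 [ 0.7322 -0.1341] [ 0.7343 -0.1345] [ 8. 37.] 3.063 0.048
t 16.95 tcp [ 0.4548 -0.3266  0.1648] q [ 3.450e-02  9.994e-01  8.000e-04 -7.000e-04] J [-0.8   0.1   1.92  0.    1.12 -2.31] F [0.2 0.4 0.4] op 0.5 ff 0.0
(array([ 0.14, 38.54,  0.54]), np.float64(-0.20823253536082387))
(array([-6.19, 38.98,  0.53]), np.float64(-0.20823253536082387))
(array([-6.22, 38.96, 15.03]), np.float64(-0.20823253536082387))
```

```bash
python3 -m crank '[[0,5,0,0,0,-0.1],[0,10,0,0,0,-0.2],[-1,15,0,0,0,-0.2],[-2,20,0,0,0,-0.2],[-6.2,39,0,0,0,-0.2],[-6.2,39,0,0,0,-0.2],[-6.2,39,0,0,0,-0.2],[-6.2,39,0,0,0,-0.2],[-6.2,39,0,0,0,-0.2],[-6.2,39,0,0,0,-0.2]]' 0.6; python3 - <<'E'
from h import *
st(); bars('side')
im,d,ci=grab('top'); cv2.imwrite('pics/top3.png',cv2.resize(im[170:330,340:480],None,fx=4,fy=4))
o,ray,P=world(ci,d); H,S,V=masks(im);x,y,z=P[...,0],P[...,1],P[...,2]
near=(d>0)&(np.hypot(x-.4265,y+.2975)<.11)
rim=P[near&(z>.075)&(z<.086)]
from scipy.optimize import least_squares
print(least_squares(lambda a:np.hypot(rim[:,0]-a[0],rim[:,1]-a[1])-a[2],[.4265,-.2975,.086],loss='soft_l1',f_scale=.002).x,len(rim))
for b in blobs(im,P,near&(z>.03)&(z<.055)&(np.hypot(x-.4265,y+.2975)<.08)&(V<90),30): print('in',b)
for p in [(.5435,.058,.05),(.5435,.058,.016)]: print(to(p,1.71))
E
```

```text
time: 17.95
eef_pos: [0.5429, 0.0581, 0.1636]
tcp_rot: [-0.066, 0.998, 0.0, -0.002]
contact_force: [0.4, -0.3, -0.0]
opening: 0.598
finger_force: 0.0
t 17.95 tcp [0.5429 0.0581 0.1636] q [-6.650e-02  9.978e-01  1.000e-04 -2.300e-03] J [-0.08  0.07  1.95 -0.    1.12 -1.78] F [ 0.4 -0.3 -0. ] op 0.598 ff 0.0
side BROWN 19 [0.5437 0.0572] [0.5436 0.0568] [52. 29.] 0.145 0.0422
side BROWN 20 [0.6137 0.0456] [0.614  0.0452] [50. 28.] 0.081 0.0422
side crumb 179 [0.6785 0.0388] [0.6792 0.0389] [50. 29.] 0.073 0.0429
side crumb 177 [ 0.5278 -0.0404] [ 0.5274 -0.0412] [29. 51.] 3.127 0.043
side BROWN 18 [ 0.6058 -0.0565] [ 0.6059 -0.0561] [30. 51.] 2.819 0.0418
side crumb 180 [ 0.4605 -0.0334] [ 0.4597 -0.0353] [30. 50.] 3.131 0.0428
side crumb 196 [ 0.7313 -0.1343] [ 0.7317 -0.1346] [10. 42.] 3.113 0.0487
side knob [0.4341 0.3199] [28. 37.] 0.0584
[ 0.42755573 -0.29649994  0.08561595] 424
in (array([415., 253.]), np.int32(231), array([ 0.4512, -0.3214]), array([ 0.4512, -0.321 ]), array([25., 52.]), 3.097, 0.0409)
(array([-0.08,  0.17, 11.44]), np.float64(-0.0095296623744483))
(array([-0.09,  0.17, 14.84]), np.float64(-0.0095296623744483))
```

View pics/top3.png

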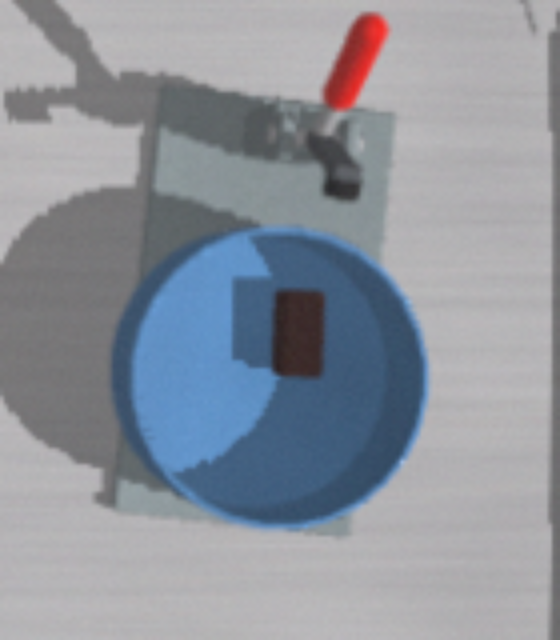

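The canister holds the first brownie flat, at crop px (299,333), and the lever stays up.

```bash
python3 -m crank '[[-0.1,0.1,4,0,0,0],[-0.1,0.1,8,0,0,0],[-0.1,0.1,11.5,0,0,0],[-0.1,0.1,13.5,0,0,0],[-0.1,0.1,14.5,0,0,0],[-0.1,0.1,14.6,0,0,0],[-0.1,0.1,14.6,0,0,0]]' && python3 -m crank '[[0,0,0,0,0,0],[0,0,0,0,0,0],[0,0,0,0,0,0],[0,0,0,0,0,0],[0,0,0,0,0,0]]' 0.1 30 ; python3 -m crank '[[0,0,-2,0,0,0],[0,0,-5,0,0,0],[0,0,-9,0,0,0],[0,0,-13,0,0,0],[0,0,-15,0,0,0],[0,0,-15,0,0,0],[0,0,-15,0,0,0]]' ; python3 - <<'E'
from h import *
st()
for p in [(.47,-.1,.165),(.3965,-.318,.165)]: print(to(p,1.5))
E
```

```text
time: 18.75
eef_pos: [0.5459, 0.0572, 0.0208]
tcp_rot: [-0.064, 0.998, -0.0, 0.001]
contact_force: [0.6, -0.1, 0.3]
opening: 0.6
finger_force: 0.0
time: 19.25
eef_pos: [0.5467, 0.0578, 0.0218]
tcp_rot: [-0.065, 0.998, -0.0, 0.002]
contact_force: [-0.8, -0.8, 6.5]
opening: 0.297
finger_force: 30.7
time: 19.95
eef_pos: [0.5447, 0.0581, 0.1693]
tcp_rot: [-0.065, 0.998, 0.0, -0.0]
contact_force: [0.1, -0.6, -0.2]
opening: 0.298
finger_force: 30.0
t 19.95 tcp [0.5447 0.0581 0.1693] q [-6.510e-02  9.979e-01  1.000e-04 -4.000e-04] J [-0.08  0.07  1.95  0.    1.13 -1.78] F [ 0.1 -0.6 -0.2] op 0.298 ff 29.983055591583252
(array([  9.46, -14.71,   0.43]), np.float64(0.20110448162839))
(array([ 19.58, -35.37,   0.43]), np.float64(0.20110448162839))
```

```bash
python3 -m crank '[[3,-5,0,0,0,0.1],[6,-9.5,0,0,0,0.2],[9.5,-14.7,0,0,0,0.2],[11.5,-19,0,0,0,0.2],[19.6,-35.4,0,0,0,0.2],[19.6,-35.4,0,0,0,0.2],[19.6,-35.4,0,0,0,0.2],[19.6,-35.4,0,0,0,0.2],[19.6,-35.4,0,0,0,0.2],[19.6,-35.4,0,0,0,0.2]]'; python3 - <<'E'
from h import *
st()
for p in [(.3965,-.318,.025)]: print(to(p,1.5))
E
```

```text
time: 20.95
eef_pos: [0.3953, -0.3185, 0.1674]
tcp_rot: [0.036, 0.999, 0.002, -0.002]
contact_force: [-0.2, 1.0, -1.3]
opening: 0.294
finger_force: 30.0
t 20.95 tcp [ 0.3953 -0.3185  0.1674] q [ 0.0365  0.9993  0.002  -0.0016] J [-0.88 -0.02  2.04  0.    1.13 -2.38] F [-0.2  1.  -1.3] op 0.294 ff 29.983730614185333
(array([-0.16,  0.  , 14.24]), np.float64(-0.0021969356908424498))
```

```bash
python3 -m crank '[[-0.1,0,4,0,0,0],[-0.1,0,8,0,0,0],[-0.1,0,11,0,0,0],[-0.1,0,13,0,0,0],[-0.1,0,13.8,0,0,0],[-0.1,0,14.1,0,0,0],[-0.1,0,14.1,0,0,0]]'; python3 -m crank '[[0,0,0,0,0,0],[0,0,0,0,0,0],[0,0,0,0,0,0],[0,0,-3,0,0,0],[0,0,-7,0,0,0],[0,0,-12,0,0,0],[0,0,-14,0,0,0],[0,0,-14,0,0,0],[0,0,-14,0,0,0]]' 0.5; python3 - <<'E'
from h import *
st()
for p in [(.45,-.15,.165),(.6137,.0457,.165)]: print(to(p,1.61))
E
```

```text
time: 21.65
eef_pos: [0.3983, -0.3179, 0.0292]
tcp_rot: [0.034, 0.999, 0.0, 0.0]
contact_force: [-0.5, 0.5, -0.1]
opening: 0.296
finger_force: 30.0
time: 22.55
eef_pos: [0.3975, -0.3184, 0.1688]
tcp_rot: [0.035, 0.999, -0.0, -0.0]
contact_force: [0.5, 0.7, -0.1]
opening: 0.5
finger_force: 0.0
t 22.55 tcp [ 0.3975 -0.3184  0.1688] q [ 3.510e-02  9.994e-01 -1.000e-04 -1.000e-04] J [-0.87 -0.02  2.04 -0.    1.13 -2.38] F [ 0.5  0.7 -0.1] op 0.5 ff 0.0
(array([-4.06, 17.17,  0.38]), np.float64(-0.10934116922239867))
(array([-19.02,  37.84,   0.37]), np.float64(-0.10934116922239867))
```

```bash
python3 -m crank '[[-1.5,5,0,0,0,0],[-2.5,10,0,0,0,0],[-4,15,0,0,0,-0.1],[-7,19,0,0,0,-0.1],[-19,37.8,0,0,0,-0.1],[-19,37.8,0,0,0,-0.1],[-19,37.8,0,0,0,-0.1],[-19,37.8,0,0,0,-0.1],[-19,37.8,0,0,0,-0.1],[-19,37.8,0,0,0,-0.1]]' 0.6; python3 - <<'E'
from h import *
st(); bars('side')
im,d,ci=grab('top')
o,ray,P=world(ci,d); H,S,V=masks(im);x,y,z=P[...,0],P[...,1],P[...,2]
for b in blobs(im,P,(d>0)&(z>.03)&(z<.075)&(np.hypot(x-.427,y+.297)<.08)&(V<90),30): print('in',b)
for p in [(.6137,.0457,.015)]: print(to(p,1.61))
E
```

```text
time: 23.55
eef_pos: [0.6135, 0.0483, 0.1657]
tcp_rot: [-0.017, 1.0, 0.0, -0.002]
contact_force: [-0.6, 0.7, -0.3]
opening: 0.601
finger_force: 0.0
t 23.55 tcp [0.6135 0.0483 0.1657] q [-1.710e-02  9.999e-01  5.000e-04 -2.300e-03] J [-0.09  0.22  1.78  0.    1.14 -1.69] F [-0.6  0.7 -0.3] op 0.601 ff 0.0
side BROWN 18 [0.613  0.0466] [0.6136 0.045 ] [50. 31.] 0.069 0.0427
side crumb 177 [0.6794 0.0406] [0.6782 0.0389] [52. 28.] 0.0 0.0423
side crumb 178 [ 0.5275 -0.04  ] [ 0.5278 -0.0413] [53. 29.] 0.077 0.0423
side BROWN 18 [ 0.6057 -0.055 ] [ 0.6065 -0.0557] [31. 52.] 2.752 0.0421
side crumb 179 [ 0.4605 -0.0355] [ 0.46   -0.0358] [51. 30.] 0.093 0.0429
side crumb 192 [ 0.7278 -0.1332] [ 0.7289 -0.1342] [ 9. 34.] 3.114 0.0477
side knob [0.4336 0.3184] [28. 34.] 0.0583
in (array([415., 253.]), np.int32(231), array([ 0.4523, -0.3209]), array([ 0.4516, -0.3209]), array([25., 50.]), 3.139, 0.0412)
in (array([414., 276.]), np.int32(226), array([ 0.3959, -0.3185]), array([ 0.3959, -0.3179]), array([25., 49.]), 3.087, 0.0408)
(array([-2.200e-01,  1.000e-02,  1.511e+01]), np.float64(-0.007814502528371348))
```

```bash
python3 -m crank '[[-0.1,0,4,0,0,0],[-0.1,0,8,0,0,0],[-0.1,0,11.5,0,0,0],[-0.1,0,13.8,0,0,0],[-0.1,0,14.8,0,0,0],[-0.1,0,15,0,0,0],[-0.1,0,15,0,0,0]]' && python3 -m crank '[[0,0,0,0,0,0],[0,0,0,0,0,0],[0,0,0,0,0,0],[0,0,0,0,0,0],[0,0,0,0,0,0]]' 0.1 30 ; python3 -m crank '[[0,0,-2,0,0,0],[0,0,-5,0,0,0],[0,0,-9,0,0,0],[0,0,-13,0,0,0],[0,0,-15,0,0,0],[0,0,-15,0,0,0],[0,0,-15,0,0,0]]' ; python3 - <<'E'
from h import *
st()
for p in [(.4576,-.274,.165)]: print(to(p,1.5))
E
```

```text
time: 24.35
eef_pos: [0.615, 0.0446, 0.0197]
tcp_rot: [-0.015, 1.0, -0.0, 0.0]
contact_force: [0.9, 0.7, 0.7]
opening: 0.599
finger_force: 0.0
time: 24.85
eef_pos: [0.6163, 0.0452, 0.0211]
tcp_rot: [-0.015, 1.0, -0.0, 0.002]
contact_force: [-0.8, -1.1, 6.0]
opening: 0.3
finger_force: 30.9
time: 25.55
eef_pos: [0.6142, 0.0455, 0.1683]
tcp_rot: [-0.015, 1.0, 0.0, -0.0]
contact_force: [-0.2, -0.4, 0.0]
opening: 0.296
finger_force: 30.2
t 25.55 tcp [0.6142 0.0455 0.1683] q [-1.520e-02  9.999e-01  1.000e-04 -4.000e-04] J [-0.09  0.22  1.78  0.    1.15 -1.69] F [-0.2 -0.4  0. ] op 0.296 ff 30.15019655227661
(array([ 16.62, -31.46,   0.34]), np.float64(0.10112461600481537))
```

```bash
python3 -m crank '[[2,-4,0,0,0,0.1],[5,-9,0,0,0,0.1],[7.5,-13.5,0,0,0,0.1],[10,-18,0,0,0,0.1],[16.6,-31.5,0,0,0,0.1],[16.6,-31.5,0,0,0,0.1],[16.6,-31.5,0,0,0,0.1],[16.6,-31.5,0,0,0,0.1],[16.6,-31.5,0,0,0,0.1],[16.6,-31.5,0,0,0,0.1]]'; python3 - <<'E'
from h import *
st()
for p in [(.4576,-.274,.025)]: print(to(p,1.5))
E
```

```text
time: 26.55
eef_pos: [0.4579, -0.2732, 0.1672]
tcp_rot: [0.035, 0.999, 0.001, -0.001]
contact_force: [0.5, -0.2, -0.0]
opening: 0.294
finger_force: 30.1
t 26.55 tcp [ 0.4579 -0.2732  0.1672] q [ 0.0349  0.9994  0.0014 -0.0011] J [-0.73  0.04  1.98  0.    1.13 -2.23] F [ 0.5 -0.2 -0. ] op 0.294 ff 30.143267512321472
(array([-1.000e-02, -1.200e-01,  1.422e+01]), np.float64(0.0009332806920561154))
```

```bash
python3 -m crank '[[0,-0.1,4,0,0,0],[0,-0.1,8,0,0,0],[0,-0.1,11,0,0,0],[0,-0.1,13,0,0,0],[0,-0.1,14,0,0,0],[0,-0.1,14.4,0,0,0],[0,-0.1,14.4,0,0,0]]'; python3 -m crank '[[0,0,0,0,0,0],[0,0,0,0,0,0],[0,0,0,0,0,0],[0,0,-3,0,0,0],[0,0,-7,0,0,0],[0,0,-12,0,0,0],[0,0,-14,0,0,0],[0,0,-14,0,0,0],[0,0,-14,0,0,0]]' 0.45; python3 - <<'E'
from h import *
st()
for p in [(.48,-.17,.165),(.606,-.056,.165)]: print(to(p,np.pi/2-.31))
E
```

```text
time: 27.25
eef_pos: [0.4583, -0.275, 0.0247]
tcp_rot: [0.033, 0.999, -0.001, -0.001]
contact_force: [-3.8, -2.2, -0.7]
opening: 0.296
finger_force: 32.2
time: 28.15
eef_pos: [0.4587, -0.2745, 0.1652]
tcp_rot: [0.034, 0.999, -0.0, 0.0]
contact_force: [-0.6, 0.8, -0.6]
opening: 0.451
finger_force: 0.0
t 28.15 tcp [ 0.4587 -0.2745  0.1652] q [ 3.420e-02  9.994e-01 -1.000e-04  4.000e-04] J [-0.73  0.04  1.98  0.    1.12 -2.23] F [-0.6  0.8 -0.6] op 0.451 ff 0.0
(array([-1.41, 10.57,  0.02]), np.float64(0.24165947477080452))
(array([-1.320e+01,  2.281e+01,  2.000e-02]), np.float64(0.24165947477080452))
```

```bash
python3 -m crank '[[-0.7,5,0,0,0,0.1],[-1.4,10,0,0,0,0.24],[-13.2,22.8,0,0,0,0.24],[-13.2,22.8,0,0,0,0.24],[-13.2,22.8,0,0,0,0.24],[-13.2,22.8,0,0,0,0.24],[-13.2,22.8,0,0,0,0.24]]' 0.6; python3 - <<'E'
from h import *
st(); bars('side')
im,d,ci=grab('top')
o,ray,P=world(ci,d); H,S,V=masks(im);x,y,z=P[...,0],P[...,1],P[...,2]
for b in blobs(im,P,(d>0)&(z>.03)&(z<.075)&(np.hypot(x-.427,y+.297)<.08)&(V<90),30): print('in',b)
for p in [(.6059,-.056,.014)]: print(to(p,np.pi/2-.31))
E
```

```text
time: 28.85
eef_pos: [0.6063, -0.0537, 0.162]
tcp_rot: [0.152, 0.988, 0.001, -0.002]
contact_force: [-0.5, 0.2, 0.1]
opening: 0.602
finger_force: 0.0
t 28.85 tcp [ 0.6063 -0.0537  0.162 ] q [ 1.520e-01  9.884e-01  6.000e-04 -2.100e-03] J [-0.26  0.21  1.8   0.    1.14 -1.52] F [-0.5  0.2  0.1] op 0.602 ff 0.0
side crumb 183 [0.6791 0.0397] [0.6784 0.0384] [52. 30.] 0.014 0.0423
side crumb 180 [ 0.5278 -0.0408] [ 0.5281 -0.0412] [52. 29.] 0.005 0.043
side BROWN 18 [ 0.6066 -0.0546] [ 0.6057 -0.0564] [31. 51.] 2.822 0.0421
side crumb 184 [ 0.4605 -0.0349] [ 0.4608 -0.0355] [32. 51.] 3.115 0.0425
side crumb 198 [ 0.7305 -0.1341] [ 0.732  -0.1351] [10. 40.] 3.073 0.0489
side knob [0.4314 0.3206] [29. 36.] 0.0584
in (array([396., 251.]), np.int32(241), array([ 0.4566, -0.2756]), array([ 0.4563, -0.2753]), array([27., 50.]), 3.13, 0.0415)
in (array([416., 253.]), np.int32(234), array([ 0.4513, -0.3228]), array([ 0.4518, -0.3226]), array([25., 52.]), 3.061, 0.041)
in (array([414., 276.]), np.int32(224), array([ 0.3959, -0.3185]), array([ 0.3958, -0.3182]), array([25., 50.]), 3.039, 0.041)
(array([-0.2 ,  0.07, 14.83]), np.float64(0.0020175562015536386))
```

```bash
python3 -m crank '[[-0.1,0,4,0,0,0],[-0.1,0,8,0,0,0],[-0.1,0,11.5,0,0,0],[-0.1,0,13.5,0,0,0],[-0.1,0,14.5,0,0,0],[-0.1,0,14.8,0,0,0],[-0.1,0,14.8,0,0,0]]' && python3 -m crank '[[0,0,0,0,0,0],[0,0,0,0,0,0],[0,0,0,0,0,0],[0,0,0,0,0,0],[0,0,0,0,0,0]]' 0.1 30 ; python3 -m crank '[[0,0,-2,0,0,0],[0,0,-5,0,0,0],[0,0,-9,0,0,0],[0,0,-13,0,0,0],[0,0,-15,0,0,0],[0,0,-15,0,0,0],[0,0,-15,0,0,0]]' ; python3 - <<'E'
from h import *
st()
for p in [(.48,-.17,.165),(.3997,-.272,.165)]: print(to(p,1.5))
E
```

```text
time: 29.65
eef_pos: [0.6068, -0.0582, 0.0174]
tcp_rot: [0.155, 0.988, -0.0, 0.0]
contact_force: [0.1, 0.0, -0.2]
opening: 0.598
finger_force: 0.0
time: 30.15
eef_pos: [0.6082, -0.0579, 0.0189]
tcp_rot: [0.154, 0.988, -0.0, 0.002]
contact_force: [-1.0, -0.0, 5.7]
opening: 0.295
finger_force: 30.6
time: 30.85
eef_pos: [0.6062, -0.0574, 0.1662]
tcp_rot: [0.154, 0.988, 0.0, -0.0]
contact_force: [-0.2, -0.4, -0.7]
opening: 0.3
finger_force: 29.8
t 30.85 tcp [ 0.6062 -0.0574  0.1662] q [ 1.542e-01  9.880e-01  0.000e+00 -5.000e-04] J [-0.26  0.2   1.8  -0.    1.14 -1.52] F [-0.2 -0.4 -0.7] op 0.3 ff 29.818733632564545
(array([  8.59, -14.57,   0.13]), np.float64(-0.23888580155509476))
(array([ 13.13, -26.73,   0.13]), np.float64(-0.23888580155509476))
```

```bash
python3 -m crank '[[2.5,-4,0,0,0,-0.1],[5,-8.5,0,0,0,-0.24],[7.5,-13,0,0,0,-0.24],[13.1,-26.7,0,0,0,-0.24],[13.1,-26.7,0,0,0,-0.24],[13.1,-26.7,0,0,0,-0.24],[13.1,-26.7,0,0,0,-0.24],[13.1,-26.7,0,0,0,-0.24]]'; python3 - <<'E'
from h import *
st()
for p in [(.3997,-.272,.022)]: print(to(p,1.5))
E
```

```text
time: 31.65
eef_pos: [0.3989, -0.2718, 0.1646]
tcp_rot: [0.037, 0.999, 0.002, -0.002]
contact_force: [-0.1, 0.2, -0.9]
opening: 0.295
finger_force: 29.9
t 31.65 tcp [ 0.3989 -0.2718  0.1646] q [ 0.0366  0.9993  0.0018 -0.0015] J [-0.81 -0.07  2.1   0.    1.12 -2.31] F [-0.1  0.2 -0.9] op 0.295 ff 29.909918904304504
(array([-0.13, -0.06, 14.26]), np.float64(-0.002382864052555611))
```

```bash
python3 -m crank '[[-0.1,0,4,0,0,0],[-0.1,0,8,0,0,0],[-0.1,0,11,0,0,0],[-0.1,0,13,0,0,0],[-0.1,0,14,0,0,0],[-0.1,0,14.2,0,0,0],[-0.1,0,14.2,0,0,0]]'; python3 -m crank '[[0,0,0,0,0,0],[0,0,0,0,0,0],[0,0,0,0,0,0],[0,0,-3,0,0,0],[0,0,-7,0,0,0],[0,0,-12,0,0,0],[0,0,-16,0,0,0],[0,0,-18,0,0,0],[0,0,-18,0,0,0]]' 0.45; python3 - <<'E'
from h import *
st()
for p in [(.48,0,.2),(.46,.1,.2)]: print(to(p,1.5))
E
```

```text
time: 32.35
eef_pos: [0.402, -0.2714, 0.025]
tcp_rot: [0.034, 0.999, 0.0, -0.0]
contact_force: [0.5, -1.0, -0.7]
opening: 0.301
finger_force: 31.1
time: 33.25
eef_pos: [0.403, -0.2734, 0.2095]
tcp_rot: [0.035, 0.999, -0.003, 0.003]
contact_force: [0.3, 0.2, -0.6]
opening: 0.447
finger_force: 0.0
t 33.25 tcp [ 0.403  -0.2734  0.2095] q [ 0.0349  0.9994 -0.0029  0.003 ] J [-0.8  -0.12  2.05  0.    1.2  -2.31] F [ 0.3  0.2 -0.6] op 0.447 ff 0.0
(array([-5.77, 27.82,  0.83]), np.float64(0.001063919123373669))
(array([-3.08, 37.65,  0.76]), np.float64(0.001063919123373669))
```

Move toward the lid, then check everything with both cameras.

```bash
python3 -m crank '[[-1.5,5,0,0,0,0],[-3,10,0,0,0,0],[-4,15,0,0,0,0],[-5,20,0,0,0,0],[-5.8,25,0,0,0,0],[-5.5,29,0,0,0,0],[-3.1,37.6,0,0,0,0],[-3.1,37.6,0,0,0,0],[-3.1,37.6,0,0,0,0],[-3.1,37.6,0,0,0,0]]' 0.7; python3 - <<'E'
from h import *
from scipy.optimize import least_squares
st(); bars('side')
res={}
for n in('top','side'):
    im,d,ci=grab(n)
    o,ray,P=world(ci,d); H,S,V=masks(im);x,y,z=P[...,0],P[...,1],P[...,2]
    if n=='top':
        cv2.imwrite('pics/top4.png',im)
        for b in blobs(im,P,(d>0)&(z>.03)&(z<.075)&(np.hypot(x-.427,y+.297)<.08)&(V<90),30): print('in',b)
    # lid disc (blue, z~.016) & rim
    m=(d>0)&(H>95)&(H<120)&(S>90)&(np.hypot(x-.432,y-.319)<.12)&(z<.035)
    cs=cv2.findContours(m.astype(np.uint8),cv2.RETR_EXTERNAL,cv2.CHAIN_APPROX_NONE)[0]
    c=max(cs,key=len)[:,0];p=P[c[:,1],c[:,0]]
    print(n,'lid',least_squares(lambda a:np.hypot(p[:,0]-a[0],p[:,1]-a[1])-a[2],[.432,.319,.09],loss='soft_l1',f_scale=.002).x.round(4),np.median(P[m][:,2]))
    k=(d>0)&(V<60)&(np.hypot(x-.432,y-.319)<.06)&(z>.035)&(z<.07)
    for b in blobs(im,P,k,20): print(n,'knob',b[2],b[3],b[4],b[6])
    rim=P[(d>0)&(z>.075)&(z<.088)&(np.hypot(x-.427,y+.297)<.1)&(np.hypot(x-.427,y+.297)>.075)]
    print(n,'rim',least_squares(lambda a:np.hypot(rim[:,0]-a[0],rim[:,1]-a[1])-a[2],[.427,-.297,.086],loss='soft_l1',f_scale=.002).x.round(4))
E
```

```text
time: 34.25
eef_pos: [0.4575, 0.1016, 0.2033]
tcp_rot: [0.034, 0.999, -0.0, -0.002]
contact_force: [0.3, -0.1, -0.9]
opening: 0.701
finger_force: 0.0
t 34.25 tcp [0.4575 0.1016 0.2033] q [ 3.370e-02  9.994e-01 -3.000e-04 -1.600e-03] J [ 0.   -0.15  2.09 -0.    1.21 -1.5 ] F [ 0.3 -0.1 -0.9] op 0.701 ff 0.0
side crumb 177 [0.6796 0.0378] [0.6793 0.0386] [50. 33.] 0.078 0.042
side crumb 176 [ 0.5284 -0.0407] [ 0.5279 -0.0413] [52. 30.] 0.035 0.042
side crumb 176 [ 0.4606 -0.0354] [ 0.4608 -0.0358] [29. 51.] 3.125 0.0425
side crumb 192 [ 0.7316 -0.1345] [ 0.7326 -0.1345] [ 7. 41.] 3.069 0.0478
side knob [0.4332 0.3211] [28. 33.] 0.0578
in (array([396., 251.]), np.int32(246), array([ 0.4568, -0.2756]), array([ 0.4564, -0.2752]), array([27., 51.]), 3.125, 0.0413)
in (array([415., 253.]), np.int32(236), array([ 0.4512, -0.3235]), array([ 0.4516, -0.3225]), array([25., 53.]), 3.119, 0.0413)
in (array([394., 274.]), np.int32(250), array([ 0.4003, -0.2718]), array([ 0.4002, -0.2715]), array([26., 52.]), 3.086, 0.0413)
in (array([414., 276.]), np.int32(227), array([ 0.3958, -0.3182]), array([ 0.3952, -0.3183]), array([26., 49.]), 3.087, 0.0409)
top lid [0.4353 0.3372 0.078 ] 0.014530829171793491
top knob [0.4349 0.3178] [0.4345 0.3171] [27. 28.] 0.056
top rim [ 0.4275 -0.2965  0.0856]
side lid [0.4323 0.3183 0.0886] 0.018083108944509596
side knob [0.4335 0.3183] [0.4337 0.3177] [37. 28.] 0.0577
side rim [ 0.4269 -0.297   0.0855]
```

View pics/top4.png

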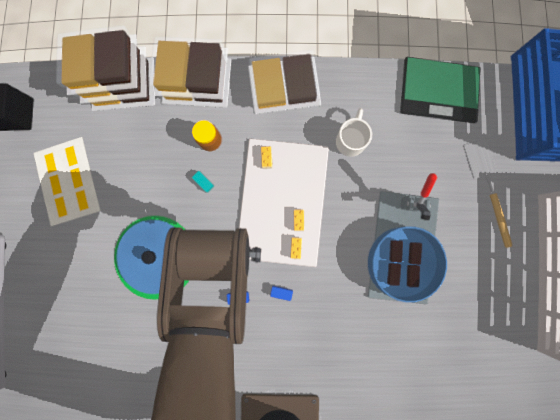

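All four brownies lie flat in the canister (px 390–415, 245–282), the three crumbles stay on the board, and the lid is on the mat with its knob at (148,257).

```bash
python3 - <<'E'
from h import *
for p in [(.4333,.3187,.2),(.4333,.3187,.026)]: print(to(p,1.5))
E
```

```text
(array([ 4.08, 21.64,  0.42]), np.float64(-0.0005350476907666213))
(array([ 4.06, 21.65, 17.82]), np.float64(-0.0005350476907666213))
```

```bash
python3 -m crank '[[4,21.6,0.4,0,0,0],[4,21.6,0.4,0,0,0],[4,21.6,0.4,0,0,0],[4,21.6,0.4,0,0,0],[4,21.6,0.4,0,0,0],[4,21.6,5,0,0,0],[4,21.6,9,0,0,0],[4,21.6,9,0,0,0],[4,21.6,9,0,0,0]]' 0.7; python3 - <<'E'
from h import *
st()
for p in [(.4333,.3187,.026)]: print(to(p,1.5))
E
```

```text
time: 35.3
eef_pos: [0.4343, 0.3181, 0.1148]
tcp_rot: [0.036, 0.999, -0.0, -0.001]
contact_force: [-0.6, 0.5, 1.2]
opening: 0.699
finger_force: 0.0
t 35.3 tcp [0.4343 0.3181 0.1148] q [ 3.580e-02  9.994e-01 -5.000e-04 -8.000e-04] J [ 0.44  0.12  2.   -0.    1.02 -1.06] F [-0.6  0.5  1.2] op 0.699 ff 0.0
(array([0.09, 0.06, 8.88]), np.float64(-0.0008700145299853634))
```

```bash
python3 -m crank '[[0,0,3,0,0,0],[0,0,6,0,0,0],[0,0,8,0,0,0],[0,0,8.8,0,0,0],[0,0,8.8,0,0,0],[0,0,8.8,0,0,0]]'; python3 -m crank '[[0,0,0,0,0,0],[0,0,0,0,0,0],[0,0,0,0,0,0],[0,0,0,0,0,0],[0,0,0,0,0,0],[0,0,0,0,0,0]]' 0.2 60; python3 - <<'E'
from h import *
st()
E
```

```text
time: 35.9
eef_pos: [0.4358, 0.3198, 0.0293]
tcp_rot: [0.035, 0.999, 0.001, 0.002]
contact_force: [-0.2, -0.8, 0.4]
opening: 0.701
finger_force: 0.0
time: 36.5
eef_pos: [0.4351, 0.3197, 0.0288]
tcp_rot: [0.035, 0.999, 0.0, 0.001]
contact_force: [-1.6, -0.7, 6.9]
opening: 0.351
finger_force: 59.4
t 36.5 tcp [0.4351 0.3197 0.0288] q [3.480e-02 9.994e-01 5.000e-04 1.100e-03] J [ 0.45  0.25  2.03 -0.    0.85 -1.06] F [-1.6 -0.7  6.9] op 0.351 ff 59.38740313053131
```

```bash
python3 -m crank '[[0,0,-1,0,0,0],[0,0,-4,0,0,0],[0,0,-8,0,0,0],[0,0,-12,0,0,0],[0,0,-16,0,0,0],[0,0,-20,0,0,0],[0,0,-20,0,0,0],[0,0,-20,0,0,0]]'; python3 - <<'E'
from h import *
st()
for p in [(.49,0,.23),(.4285,-.297,.23)]: print(to(p,1.5))
E
```

```text
time: 37.3
eef_pos: [0.4336, 0.3191, 0.2271]
tcp_rot: [0.035, 0.999, 0.0, 0.0]
contact_force: [0.3, -0.2, -4.7]
opening: 0.355
finger_force: 60.3
t 37.3 tcp [0.4336 0.3191 0.2271] q [3.480e-02 9.994e-01 1.000e-04 2.000e-04] J [ 0.45 -0.01  1.92  0.    1.24 -1.06] F [ 0.3 -0.2 -4.7] op 0.355 ff 60.314615964889526
(array([ -7.85, -31.44,  -0.3 ]), np.float64(0.0010872074145615862))
(array([ -3.78, -61.5 ,  -0.31]), np.float64(0.0010872074145615862))
```

```bash
python3 -m crank '[[-1,-3,0,0,0,0],[-2,-7,0,0,0,0],[-3,-11,0,0,0,0],[-4,-15,0,0,0,0],[-5,-19,0,0,0,0],[-6,-23,0,0,0,0],[-7,-27,0,0,0,0],[-7.8,-31,0,0,0,0],[-7.6,-35,0,0,0,0],[-7,-38,0,0,0,0]]'; python3 -m crank '[[0.6,-3,0,0,0,0],[1.2,-7,0,0,0,0],[1.8,-11,0,0,0,0],[2.3,-15,0,0,0,0],[2.8,-19,0,0,0,0],[3.2,-22,0,0,0,0],[3.2,-23.5,0,0,0,0],[3.2,-23.5,0,0,0,0],[3.2,-23.5,0,0,0,0]]'; python3 - <<'E'
from h import *
st()
im,d,ci=grab('side');o,ray,P=world(ci,d);H,S,V=masks(im);x,y,z=P[...,0],P[...,1],P[...,2]
from scipy.optimize import least_squares
m=(d>0)&(H>95)&(H<120)&(S>90)&(np.hypot(x-.43,y+.297)<.12)&(z>.18)
n,l,s_,c=cv2.connectedComponentsWithStats(m.astype(np.uint8)); m=l==1+np.argmax(s_[1:,4])
c=max(cv2.findContours(m.astype(np.uint8),cv2.RETR_EXTERNAL,cv2.CHAIN_APPROX_NONE)[0],key=len)[:,0];p=P[c[:,1],c[:,0]]
print('lid',least_squares(lambda a:np.hypot(p[:,0]-a[0],p[:,1]-a[1])-a[2],[.43,-.297,.09],loss='soft_l1',f_scale=.002).x.round(4))
q=P[m];q=q[q[:,2]>np.median(q[:,2])-.004]; A=np.c_[q[:,:2]-q[:,:2].mean(0),np.ones(len(q))];print('plane',np.linalg.lstsq(A,q[:,2],rcond=None)[0].round(4))
print(to((.4285,-.297,.11),1.5))
cv2.imwrite('pics/side5.png',im)
E
```

```text
time: 38.3
eef_pos: [0.4753, -0.0664, 0.2232]
tcp_rot: [0.036, 0.999, 0.001, -0.003]
contact_force: [-0.0, 0.8, -4.0]
opening: 0.354
finger_force: 60.4
time: 39.2
eef_pos: [0.4284, -0.2957, 0.225]
tcp_rot: [0.035, 0.999, 0.002, -0.001]
contact_force: [-1.0, -0.1, -3.4]
opening: 0.353
finger_force: 60.4
t 39.2 tcp [ 0.4284 -0.2957  0.225 ] q [ 0.035   0.9994  0.0018 -0.0013] J [-0.8  -0.05  1.96  0.    1.24 -2.3 ] F [-1.  -0.1 -3.4] op 0.353 ff 60.41549563407898
lid [ 0.4263 -0.296   0.089 ]
plane [-3.600e-03 -1.000e-04  2.135e-01]
(array([-0.02, -0.19, 11.54]), np.float64(0.0017949755493991137))
```

View pics/side5.png

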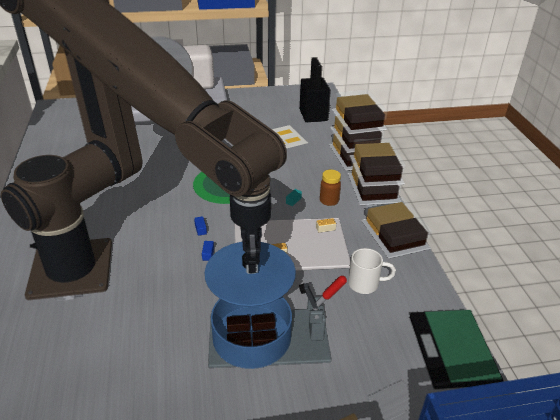

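The lid hangs level over the open canister (disc at px (250,272)), and the lever is clear at (335,288).

```bash
python3 -m crank '[[0,-0.1,3,0,0,0],[0,-0.1,6,0,0,0],[0,-0.1,9,0,0,0],[0,-0.1,10.8,0,0,0],[0,-0.1,11,0,0,0],[0,-0.1,11,0,0,0]]'; python3 - <<'E'
from h import *
st();print(to((.4288,-.297,.098),1.5))
E
```

```text
time: 39.85
eef_pos: [0.4291, -0.2969, 0.1169]
tcp_rot: [0.034, 0.999, 0.0, -0.0]
contact_force: [0.3, -0.3, -2.6]
opening: 0.353
finger_force: 60.5
t 39.85 tcp [ 0.4291 -0.2969  0.1169] q [ 3.420e-02  9.994e-01  4.000e-04 -3.000e-04] J [-0.8   0.08  2.04  0.    1.02 -2.3 ] F [ 0.3 -0.3 -2.6] op 0.353 ff 60.47816276550293
(array([ 0.03, -0.02,  1.89]), np.float64(0.002472633099277477))
```

```bash
python3 -m crank '[[0,0,0.5,0,0,0],[0,0,1,0,0,0],[0,0,1.4,0,0,0],[0,0,1.7,0,0,0],[0,0,1.9,0,0,0],[0,0,1.9,0,0,0]]'; python3 - <<'E'
from h import *
st()
E
```

```text
time: 40.45
eef_pos: [0.4289, -0.2981, 0.098]
tcp_rot: [0.035, 0.999, 0.0, 0.0]
contact_force: [0.5, -0.3, -2.8]
opening: 0.356
finger_force: 60.8
t 40.45 tcp [ 0.4289 -0.2981  0.098 ] q [0.0349 0.9994 0.     0.    ] J [-0.8   0.11  2.05  0.    0.99 -2.3 ] F [ 0.5 -0.3 -2.8] op 0.356 ff 60.77937126159668
```

```bash
python3 -m crank '[[0,0,0.2,0,0,0],[0,0,0.2,0,0,0]]'; python3 -m crank '[[0,0,0,0,0,0],[0,0,0,0,0,0],[0,0,0,0,0,0],[0,0,0,0,0,0],[0,0,-3,0,0,0],[0,0,-7,0,0,0],[0,0,-11,0,0,0],[0,0,-13,0,0,0],[0,0,-13,0,0,0]]' 0.7; python3 - <<'E'
from h import *
st()
im,d,ci=grab('side');o,ray,P=world(ci,d);H,S,V=masks(im);x,y,z=P[...,0],P[...,1],P[...,2]
m=(d>0)&(H>95)&(H<120)&(S>90)&(np.hypot(x-.427,y+.297)<.085)&(z>.078)&(z<.11)
q=P[m];A=np.c_[q[:,:2]-np.array([.427,-.297]),np.ones(len(q))];print('plane',np.linalg.lstsq(A,q[:,2],rcond=None)[0].round(4))
for b in blobs(im,P,(d>0)&(V<60)&(np.hypot(x-.427,y+.297)<.05)&(z>.1)&(z<.15),10): print(b)
print(to((.40,-.2,.24)),to((.63,-.15,.25),1.5),to((.66,-.3135,.25),1.5))
E
```

```text
time: 40.65
eef_pos: [0.429, -0.2982, 0.0978]
tcp_rot: [0.035, 0.999, 0.0, -0.0]
contact_force: [-3.5, 2.5, 6.0]
opening: 0.355
finger_force: 61.4
time: 41.55
eef_pos: [0.4305, -0.2996, 0.2305]
tcp_rot: [0.035, 0.999, -0.003, 0.003]
contact_force: [-0.3, -0.4, 0.2]
opening: 0.699
finger_force: 0.0
t 41.55 tcp [ 0.4305 -0.2996  0.2305] q [ 0.0349  0.9994 -0.003   0.0031] J [-0.8  -0.05  1.95  0.    1.24 -2.3 ] F [-0.3 -0.4  0.2] op 0.699 ff 0.0
plane [0.0009 0.0022 0.086 ]
(array([251., 305.]), np.int32(212), array([ 0.4271, -0.297 ]), array([ 0.4274, -0.299 ]), array([31., 31.]), 2.489, 0.1264)
(array([ 3.63,  9.63, -1.28]), None) (array([-18.97,  16.22,  -2.23]), np.float64(0.0010162098702937161)) (array([-23.1 ,   0.12,  -2.17]), np.float64(0.0010162098702937161))
```

```bash
python3 -m crank '[[0,0,-2.5,0,0,0],[-23.1,0.1,-2.5,0,0,0],[-23.1,0.1,-2.5,0,0,0],[-23.1,0.1,-2.5,0,0,0],[-23.1,0.1,-2.5,0,0,0],[-23.1,0.1,-2.5,0,0,0],[-23.1,0.1,-2.5,0,0,0],[-23.1,0.1,-2.5,0,0,0]]' 0; python3 - <<'E'
from h import *
st();print(to((.66,-.3135,.162),1.5))
E
```

```text
time: 42.4
eef_pos: [0.6587, -0.3124, 0.2472]
tcp_rot: [0.035, 0.999, 0.001, -0.003]
contact_force: [0.0, 0.5, -0.0]
opening: 0.002
finger_force: 0.0
t 42.4 tcp [ 0.6587 -0.3124  0.2472] q [ 0.0345  0.9994  0.0013 -0.0025] J [-0.58  0.4   1.41 -0.    1.34 -2.08] F [ 0.   0.5 -0. ] op 0.002 ff 0.0
(array([-0.18, -0.12,  8.52]), np.float64(0.0016844504944517613))
```

```bash
python3 -m crank '[[-0.2,0,4,0,0,0],[-0.2,0,7,0,0,0],[-0.2,0,8.5,0,0,0],[-0.2,0,8.5,0,0,0],[-0.2,0,8.5,0,0,0]]'; python3 -m crank '[[2,0,0,0,0,0],[3.5,0,0,0,0,0],[5,0,0,0,0,0],[6,0,0,0,0,0],[7,0,0,0,0,0],[8,0,0,0,0,0],[9,0,0,0,0,0],[10,0,0,0,0,0],[11,0,0,0,0,0],[11,0,0,0,0,0]]'; python3 - <<'E'
from h import *
st();print(to((.545,-.3055,.162),1.5))
E
```

```text
time: 42.9
eef_pos: [0.6612, -0.3137, 0.1671]
tcp_rot: [0.035, 0.999, -0.0, 0.0]
contact_force: [-0.6, -0.5, 0.0]
opening: -0.005
finger_force: 0.0
time: 43.9
eef_pos: [0.5493, -0.3047, 0.1644]
tcp_rot: [0.035, 0.999, 0.001, -0.002]
contact_force: [0.2, 0.6, 0.3]
opening: 0.0
finger_force: 0.0
t 43.9 tcp [ 0.5493 -0.3047  0.1644] q [ 0.0351  0.9994  0.0012 -0.0023] J [-0.67  0.25  1.75 -0.    1.15 -2.17] F [0.2 0.6 0.3] op 0.0 ff 0.035153740318492055
(array([ 0.42, -0.11,  0.24]), np.float64(0.0004929804245665803))
```

```bash
python3 -m crank '[[0.3,0,0,0,0,0],[0.6,0,0,0,0,0],[0.6,0,0,0,0,0]]'; python3 - <<'E'
from h import *
st()
im,d,ci=grab('side');o,ray,P=world(ci,d);H,S,V=masks(im)
m=(d>0)&((H<6)|(H>174))&(S>150)&(V>80)&(abs(P[...,1]+.305)<.05)&(P[...,2]<.25)
q=P[m]; c=q.mean(0); v=np.linalg.svd(q-c)[2][0]; v*=np.sign(v[2]); print('red',c.round(4),v.round(3),np.arctan2(v[0],v[2])+.6)
E
```

```text
time: 44.2
eef_pos: [0.5452, -0.3049, 0.1656]
tcp_rot: [0.035, 0.999, 0.0, -0.001]
contact_force: [0.8, -0.1, 0.3]
opening: 0.002
finger_force: 0.5
t 44.2 tcp [ 0.5452 -0.3049  0.1656] q [ 3.490e-02  9.994e-01  3.000e-04 -6.000e-04] J [-0.67  0.24  1.76 -0.    1.14 -2.17] F [ 0.8 -0.1  0.3] op 0.002 ff 0.475020669400692
red [ 0.5289 -0.3132  0.1658] [-0.52   0.107  0.847] 0.04959308497592052
```

```bash
python3 -m crank '[[0.2,0,0,0,0,0],[0.3,0,0,0,0,0],[0.3,0,0,0,0,0]]'; python3 -m crank '[[-0.5,0,0,0,0,0],[-0.5,0,-5,0,0,0],[-0.5,0,-10,0,0,0],[-0.5,0,-12,0,0,0],[-0.5,0,-12,0,0,0],[-0.5,0,-12,0,0,0]]'; python3 -m crank '[[2,5,0,0,0,0],[3,10,0,0,0,0],[3,15,0,0,0,0],[3,20,0,0,0,0],[3,20,0,0,0,0],[3,20,0,0,0,0],[3,20,0,0,0,0]]'; python3 - <<'E'
from h import *
st(); bars('side')
for n in('side','top'):
    im,d,ci=grab(n);o,ray,P=world(ci,d);H,S,V=masks(im);x,y,z=P[...,0],P[...,1],P[...,2]
    m=(d>0)&((H<6)|(H>174))&(S>150)&(V>80)&(abs(y+.305)<.05)&(z<.25)
    q=P[m]; c=q.mean(0); v=np.linalg.svd(q-c)[2][0]; v*=np.sign(v[2]); print(n,'red',c.round(4),v.round(3),np.arctan2(v[0],v[2])+.6)
    m=(d>0)&(H>95)&(H<120)&(S>90)&(np.hypot(x-.427,y+.297)<.085)&(z>.078)&(z<.11)
    q=P[m];A=np.c_[q[:,:2]-np.array([.427,-.297]),np.ones(len(q))];print('plane',np.linalg.lstsq(A,q[:,2],rcond=None)[0].round(4))
    for b in blobs(im,P,(d>0)&(V<60)&(np.hypot(x-.427,y+.297)<.05)&(z>.1)&(z<.15),10): print('knob',b[2:5],b[6])
    cv2.imwrite(f'pics/{n}9.png',im)
E
```

```text
time: 44.55
eef_pos: [0.5427, -0.3049, 0.1661]
tcp_rot: [0.035, 0.999, -0.0, 0.0]
contact_force: [2.0, 0.1, -0.0]
opening: -0.0
finger_force: 1.0
time: 45.15
eef_pos: [0.5472, -0.3052, 0.2854]
tcp_rot: [0.035, 0.999, 0.0, -0.001]
contact_force: [-0.0, -0.4, -0.4]
opening: -0.001
finger_force: 0.0
time: 45.85
eef_pos: [0.5311, -0.1044, 0.2844]
tcp_rot: [0.035, 0.999, 0.0, -0.001]
contact_force: [0.4, 0.5, 0.0]
opening: -0.004
finger_force: 0.0
t 45.85 tcp [ 0.5311 -0.1044  0.2844] q [ 3.510e-02  9.994e-01  1.000e-04 -1.500e-03] J [-0.38 -0.05  1.84 -0.    1.35 -1.88] F [0.4 0.5 0. ] op -0.004 ff 0.0
side crumb 178 [0.6793 0.0381] [0.6787 0.0393] [52. 33.] 0.083 0.0427
side crumb 179 [ 0.5279 -0.0398] [ 0.5278 -0.041 ] [51. 30.] 0.067 0.0421
side crumb 179 [ 0.4604 -0.0353] [ 0.4594 -0.0356] [30. 51.] 3.081 0.0425
side crumb 194 [ 0.7332 -0.1345] [ 0.7331 -0.1353] [ 8. 38.] 3.056 0.0487
side red [ 0.5277 -0.3128  0.1647] [-0.537  0.091  0.839] 0.030693132662620415
plane [0.0006 0.0039 0.0861]
knob (array([ 0.4271, -0.298 ]), array([ 0.4273, -0.2989]), array([30., 30.])) 0.1262
top red [ 0.5277 -0.3054  0.1688] [-0.567  0.038  0.823] -0.0038048988638060832
plane [ 0.0024 -0.0005  0.0836]
knob (array([ 0.4272, -0.2965]), array([ 0.428 , -0.2962]), array([26., 26.])) 0.1244
```

View pics/side9.png

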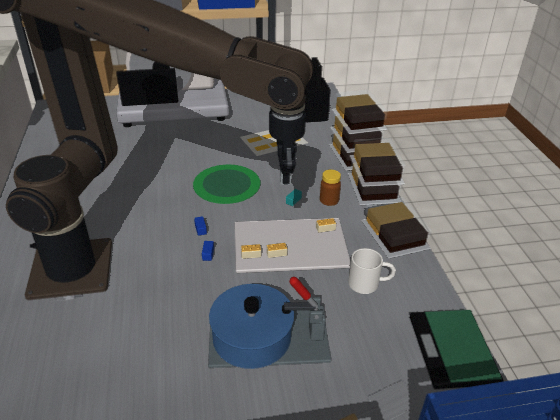

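The lid is seated flat at px (252,310), the lever is down with its handle at (300,290), and the crumbles, jar and mug are undisturbed.

```bash
python3 -c "
from plant import ctrl
print(ctrl.sign_off())"
```

```text
the job is handed in; nothing more can be done
None
```

The job is handed in at about 46 s of the 210 s, though sign-off returned no verdict: all four brownies found are in the canister, the lid is flat and fully home, the lever is fully down, and the crumble bars, jar and mug are undisturbed.

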